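# Set the roller gap of a peristaltic pump with a setting gauge

### The job

Set the gap of the bench pump with the thicker of the two gauges in the white stand: stand the gauge upright in the gap between the facing roller and the sliding shoe, let go of it and slide the shoe up by its post until the shoe nips the gauge and stays there, then draw the gauge straight up slowly and feel that it comes out with a light, definite drag of about 5 N (if not, push it back down, shift the shoe and try again). Leave the shoe where the gauge has set it, put the gauge back in the slot it came from, never force the gauge or jam it hard, and leave the other things alone.

Things in the scene. Friction and masses are not known exactly. Their poses are not given: they have to be found in the camera images.
- gauge_grip (a point): Thicker gauge (85 g): centre of its dark handle, 26 (x) by 18 (y) by 40 mm high. Below the handle a steel blade 20 mm wide (x), 7 mm thick (y), 64 mm long, its last 4 mm thinned to 5 mm. Origin 84 mm above the blade's foot, 20 mm below the handle's top; z up, y through the blade's thickness. Stands in a slot of the stand. Sliding friction on roller and shoe is about 0.6 each.
- gauge_foot (a point): Lower end of the thicker gauge's blade, on its centre line; axes as for its handle. Drawn through the nip, the blade's drag is felt fully only while it is moving and fades when it stops; a hand that presses the gauge sideways (pump y) shifts load off shoe or roller and falsifies the drag.
- thin_gauge_grip (a point): The other, thinner gauge (blade 5 mm thick, handle 26 x 10 x 40 mm): centre of its handle. Stands in the other slot; which slot is whose changes. Leave alone.
- stand: White plastic stand, fixed to the bench, 60 (x) by 150 (y) by 36 mm high; origin under its centre. Slots at y = -40 and +40 mm, each 23 (x) by 9 mm (y), 30 mm deep with a 2 mm chamfer; a gauge in one stands with its foot 6 mm above the bench.
- pump: Bench-top peristaltic pump, cream case 190 (x) by 270 mm (y), fixed; origin under its centre. Its head, without tubing, is on top on the line x = +12 mm: base plate with its top at 70 mm height, upright rotor about y = -62 mm with three rollers, one facing the sliding shoe at +y. Nothing on it is higher than 110 mm but the shoe's post.
- throat (a point): Point on the base plate in the open gap (pump x = 12, y = -10, height 70 mm), axes as the pump's. The gauge stands here on its foot, blade thickness along y. The facing roller, 22 mm in diameter, 75 to 105 mm high, has its face 9 mm away at -y, give or take 5 mm (not reported). It is sprung: gives way to -y from 2.4 N on, 2 N more per mm, 6 mm in all.
- shoe_face (a point): Middle of the sliding shoe's face, 90 mm high, axes as the pump's. Dark concave track, top at 105 mm, flat middle 24 mm wide, facing the roller at -y. Slides along y; steady friction of 9 N either way, and it stays where left unless pushed by more. 26 mm travel. Starts 11 to 26 mm from the roller.
- post (a point): The shoe's dark grip post, 22 (x) by 16 mm (y), from 85 to 138 mm high, 82 mm behind the shoe's face (+y); origin on its centre line at 122 mm height. Slide it to -y to close the gap, +y to open.
- reagent_bottle: Glass reagent bottle with a blue cap, 60 mm diameter, 120 mm high, origin under its centre. Leave alone.
- beaker: Glass beaker, 68 mm diameter, 85 mm high, origin under its centre. Leave alone.
- tip_box: Open pink plastic tip box, 70 x 90 x 50 mm, origin under its centre. Leave alone.

How it is judged:
On the way, in this order (a step that is already met when the one before it is completed fails the run):
1. the thicker gauge stands in the gap between roller and shoe, its foot on the base plate (z of gauge_foot in the frame of throat between -0.003 and 0.005 m and horizontal distance between gauge_foot and throat below 0.016 m and angle between gauge's own z axis and vertical below 0.45 rad), for 0.2 s.
2. the shoe has been slid up so that it nips the standing gauge against the roller (z of gauge_foot in the frame of throat below 0.005 m and horizontal distance between gauge_foot and throat below 0.016 m and angle between gauge's own z axis and vertical below 0.1 rad and contact force between gauge and shoe above 2.3 N and contact force between gauge and roller above 2 N), for 0.2 s.
3. the gauge is drawn up through the gap with the right drag: the roller bears on it with 2.2 to 8.5 N (z of gauge_foot in the frame of throat between 0.007 and 0.03 m and horizontal distance between gauge_foot and throat below 0.016 m and contact force between gauge and roller between 2.2 and 8.5 N), for 0.15 s.
At the end, for the whole second after the job is handed in: The gauge is at rest, upright, back in its own slot (handle within 12 mm of where it started); the gap between shoe face and relaxed roller is 4.6 to 6.8 mm, just under the 7 mm gauge; the gauge had been drawn up through it with the roller bearing on it at 2.2 to 8.5 N (distance of gauge_grip from where it was at the start of the episode below 0.012 m and angle between gauge's own z axis and vertical below 0.2 rad and linear speed of gauge below 0.02 m/s and y of roller_face in the frame of shoe_face between -0.0068 and -0.0046 m); the robot touches nothing.
It fails at once if the gauge is forced: more than 20 N between gauge and shoe (contact force between gauge and shoe above 20 N).
It fails at once if the other gauge is pulled up or knocked (handle moved by more than 25 mm) (distance of thin_gauge_grip from where it was at the start of the episode above 0.025 m).
It fails at once if a bystander is shifted by more than 20 mm (distance of any of reagent_bottle, beaker, tip_box from where it was at the start of the episode above 0.02 m).
It also fails if it takes over 64 s, if anything falls off the work surface, if the arm or the gripper's body presses on something with over 40 N, if the wrist force passes 120 N, or if a joint passes its speed limit or range.

### The arm

A 7-joint arm with a two-finger parallel gripper is mounted at the origin on the work surface. World frame = base frame: x ahead of the robot, y to its left, z up, the work surface at z = 0. Lengths are in m, angles in rad, forces in N, time in s.
With the tool pointing down it reaches from about 0.4 to 0.875 m from the base axis. Payload 4.4 kg.
Tool frame: the origin (TCP) lies on the centre line of the jaws, within the pads' length; the fingertips stand 25 mm ahead of it and the grasp point (between the pads) lies 6 mm ahead of it (arm.tip_extent is the distance from the TCP to the fingertips, in m); z points along the fingers, y is the direction in which the jaws open and shut (so a half turn about z gives the same grasp; the last joint's range is limited). The gripper opens to 85 mm and grips with 20 to 120 N. Pads are 22 mm wide; open, the fingers measure 114 mm over their backs; the gripper's body (76 mm by 85 mm) begins 54 mm behind the grasp point. The pads swing forward as they close: fully open they stand 13 mm farther back than shut.
Start: joints at [-0.066, 0.628, 0.038, 1.517, -0.027, 0.996, -0.02], TCP at [0.65, 0, 0.256] pointing down, gripper open.
Joint ranges: [-3.06, 3.06], [-0.37, 2.12], [-1.25, 1.32], [0.18, 2.47], [-1.1, 4.24], [0.23, 1.98], [-2.94, 2.94]. Speed limits (rad/s): [2.57, 2.57, 3.14, 3.14, 3.14, 3.14, 3.14].

### API

Orientations are given as a unit quaternion [x, y, z, w].
In Python, from plant import arm gives the robot as it stands. The module is installed in compiled form; this text tells all that it offers.
- The arm moves only by the tool apply_moves, never from a script. Its argument "targets" is a list of rows, each an object of numbers: "tx", "ty", "tz": the shift along the world's x, y, z in m; "roll": the turn about the world's z in degrees; "gripper": the opening, from 0 (shut) to 1 (fully open). A call has 1 to 8 rows; each row is the pose to reach, as a shift and turn from the pose measured when the call began; what a row does not reach only later rows make up. A row lasts 1/12 s, in which the tool goes at most 41.7 mm and 7.16 degrees, less where a joint would pass 70% of its speed; a pose out of reach is approached as far as the arm can. A call with a gripper value outside its range is refused whole. The fingers move at their own pace and stop on an object; "newtons" is the grip in N (left out, the last holds). Time passes only in rows, so rows that repeat a pose let the fingers close. It gives the time, the measured TCP pose, the force and the opening at its end, in the units of the state.
- arm.get_state(): the state, without advancing time (a new reading comes with each control period).
- arm.snapshot(name): name is "scene" or "side" or "wrist"; returns (picture, depth): 420x560x3 uint8, blue, green, red; 420x560 float32, m along the optical axis (not along the pixel's ray), 0 where there is no reading.
- arm.camera_params(name): a dict with "intrinsics" (3x3 intrinsics, pixels), "R" (3x3) and "t" (3): a world point X has camera coordinates R X + t. Camera axes: x right, y down, z forward; pixel columns grow to the right and rows downward; lengths in m; the calibration is good to about 2 mm. A picture is of the moment at which its call begins: read the wrist's pose just before it. camera_params takes no time and is no camera call; for the wrist camera it gives the pose at the moment of the call.
- arm.hand_in(): hands the job in, once; it reports no verdict.
Trained networks look in the newest picture that a camera, given by its name, has taken for a name from the list of things; names that differ only in an ending like _2 or _b are one class to them, and where a whole thing is asked for, a point or a joint stands for the part that bears it (a point fixed in the world has none). Each returns a list of dicts, best first, with "p" (0 to 1); they miss things now and then, are a little off and sometimes report something else, mostly with a low value. They report only what shows in the picture. A call takes as long as a camera call.
- arm.outline_of(camera, label): "pixels" (420x560 bool, what is visible of it) and "extent" ([left, top, right, bottom] in pixels, round what is visible of it).
The state is a dict: "time": time; "joints": joint angles; "joint_vel": joint speeds; "joint_efforts": joint torques, N m; "ee_pos": TCP position; "tcp_rot": TCP orientation; "contact_force": force on the tool from outside, world axes, zero at the start; "wrist_torque": the same for the moment, N m; "opening": finger opening in m.
Only numpy, scipy, OpenCV 4.12 (cv2) and the standard library are available. Lean on these libraries where they do the work, as an engineer would, in place of code of your own. Each camera call takes 0.05 s, during which the arm holds its last target. There are 200 camera calls.

## Working session

There is one attempt and no reset: what is moved stays moved. The work goes in short steps, Python scripts to look and compute and a tool call to move; the robot and the scene stay as the last step left them, time stands still between calls to the robot, and variables do not carry over. Pictures are saved under pics/ and viewed, about 8 in all and at most 12, crops included, and the job is handed in when it is done.

Besides the shell and the picture viewer there is one more tool, called after ">>>" by a JSON object that holds its "fn" and its "kwargs", one argument or row to a line. apply_moves: Moves the arm, as the interface text tells. Its arguments: {"type":"object","properties":{"targets":{"type":"array","items":{"type":"object","properties":{"tx":{"type":"number"},"ty":{"type":"number"},"tz":{"type":"number"},"roll":{"type":"number"},"gripper":{"type":"number"}}}},"newtons":{"type":"number"}},"required":["targets"]}

```bash
mkdir -p pics
cat > h.py <<'E'
import numpy as np, cv2
from plant import arm
def cloud(cam,d):
    P=arm.camera_params(cam);K=np.array(P['intrinsics']);R=np.array(P['R']);t=np.array(P['t'])
    v,u=np.mgrid[:d.shape[0],:d.shape[1]]
    c=np.stack([(u-K[0,2])/K[0,0]*d,(v-K[1,2])/K[1,1]*d,d],-1)
    return (c-t)@R
def look(cam,name=None):
    im,d=arm.snapshot(cam)
    if name: cv2.imwrite('pics/'+name,im)
    return im,d,cloud(cam,d)
E
python3 - <<'E'
from h import *
s=arm.get_state();print(s['time'],s['ee_pos'],s['tcp_rot'],s['opening'])
ims=[]
for cam in ['scene','side']:
    im,d,X=look(cam);ims.append(im)
    print(cam)
    for l in ['gauge_grip','thin_gauge_grip','stand','pump','shoe_face','post','reagent_bottle','beaker','tip_box']:
        for o in arm.outline_of(cam,l)[:2]:
            m=o['pixels']&(d>0);p=X[m]
            if len(p): print(l,round(o['p'],2),o['extent'],np.percentile(p,[3,50,97],axis=0).round(3).tolist())
for c,i in zip('ab',ims): cv2.imwrite(f'pics/{c}.png',i)
print(arm.get_state()['time'])
E
```

```text
0.0 [6.49426127e-01 2.47481019e-05 2.55399457e-01] [ 7.07123263e-01  7.07089677e-01 -6.80438759e-04 -6.45494637e-04] 0.08547593288989425
scene
gauge_grip 0.53 [202.0, 254.3, 216.6, 281.0] [[0.435, -0.271, 0.002], [0.519, -0.263, 0.087], [0.527, -0.21, 0.112]]
thin_gauge_grip 0.65 [231.4, 238.5, 243.1, 267.0] [[0.518, -0.191, 0.037], [0.536, -0.186, 0.085], [0.545, -0.16, 0.111]]
stand 0.81 [195.3, 255.5, 258.5, 300.4] [[0.486, -0.297, 0.003], [0.536, -0.231, 0.036], [0.565, -0.157, 0.04]]
pump 0.56 [277.9, 182.0, 373.0, 271.9] [[0.518, -0.031, 0.02], [0.632, 0.068, 0.068], [0.708, 0.224, 0.107]]
pump 0.47 [347.5, 165.1, 375.5, 190.6] [[0.491, 0.383, 0.005], [0.533, 0.415, 0.034], [0.569, 0.478, 0.051]]
shoe_face 0.84 [306.1, 181.0, 348.3, 226.9] [[0.566, 0.074, 0.076], [0.603, 0.114, 0.095], [0.668, 0.199, 0.132]]
post 0.93 [307.1, 182.4, 350.6, 224.1] [[0.566, 0.075, 0.075], [0.604, 0.113, 0.095], [0.667, 0.194, 0.13]]
reagent_bottle 0.9 [156.4, 282.8, 187.7, 334.8] [[0.531, -0.429, 0.01], [0.557, -0.409, 0.071], [0.57, -0.38, 0.121]]
beaker 0.96 [128.9, 271.5, 159.0, 315.9] [[0.413
[... 737 characters left out ...]
0.21, 0.106]]
shoe_face 0.63 [278.1, 337.1, 315.4, 394.5] [[0.413, -0.438, 0.002], [0.443, -0.407, 0.055], [0.473, -0.375, 0.086]]
shoe_face 0.61 [276.0, 162.0, 320.2, 205.8] [[0.563, 0.071, 0.077], [0.601, 0.113, 0.096], [0.66, 0.196, 0.134]]
post 0.56 [276.6, 163.0, 321.9, 204.9] [[0.567, 0.071, 0.078], [0.602, 0.112, 0.097], [0.662, 0.192, 0.135]]
reagent_bottle 0.95 [331.1, 321.0, 364.4, 381.3] [[0.51, -0.432, 0.01], [0.53, -0.419, 0.074], [0.559, -0.392, 0.121]]
beaker 0.94 [278.0, 336.2, 316.5, 395.8] [[0.414, -0.438, 0.007], [0.443, -0.41, 0.056], [0.473, -0.376, 0.086]]
tip_box 0.75 [229.2, 151.9, 261.5, 182.8] [[0.489, 0.379, 0.002], [0.526, 0.409, 0.034], [0.568, 0.477, 0.051]]
1.0
```

Run:
```python
import numpy as np,cv2
a=cv2.imread('pics/a.png')[150:320,150:400];b=cv2.imread('pics/b.png')[140:340,220:370]
a=cv2.resize(a,(500,340),interpolation=2);b=cv2.resize(b,(300,400),interpolation=2)
o=np.zeros((400,800,3),np.uint8);o[:340,:500]=a;o[:,500:]=b
cv2.imwrite('pics/ab.png',o)
```

```text
(no output)
```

View pics/ab.png

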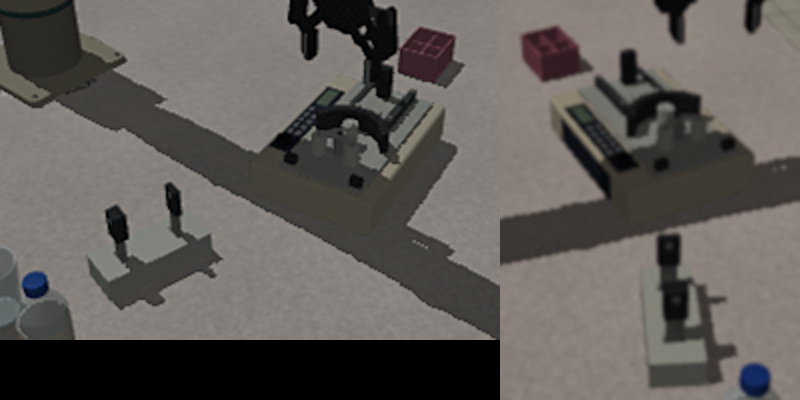

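Run:
```python
from h import *
C=[];
for cam in ['scene','side']:
    im,d,X=look(cam);C.append(np.concatenate([X[d>0],im[d>0]],1))
C=np.concatenate(C);np.save('c.npy',C)
def sel(x0,x1,y0,y1,z0,z1):
    return C[(C[:,0]>x0)&(C[:,0]<x1)&(C[:,1]>y0)&(C[:,1]<y1)&(C[:,2]>z0)&(C[:,2]<z1)]
def rect(p):
    return cv2.minAreaRect((p[:,:2]*1000).astype(np.float32))
for n,a in dict(stand=(.44,.62,-.33,-.12,.03,.04),thick=(.48,.56,-.3,-.225,.075,.12),thin=(.48,.56,-.22,-.16,.075,.12),posttop=(.55,.75,.05,.3,.125,.145),case=(.45,.8,-.1,.35,.02,.078)).items():
    p=sel(*a);print(n,len(p),rect(p),np.median(p,axis=0)[:3].round(3),np.percentile(p[:,2],[2,50,90,98]).round(3))
```

```text
stand 1910 ((521.2947387695312, -224.10791015625), (155.80796813964844, 64.74646759033203), 76.22149658203125) [ 0.519 -0.239  0.037] [0.031 0.037 0.039 0.039]
thick 414 ((512.7504272460938, -263.8963623046875), (24.702089309692383, 28.412220001220703), 78.02914428710938) [ 0.513 -0.269  0.1  ] [0.076 0.1   0.111 0.112]
thin 271 ((531.10888671875, -187.1366424560547), (15.708629608154297, 28.513219833374023), 83.78081512451172) [ 0.532 -0.189  0.097] [0.076 0.097 0.111 0.112]
posttop 96 ((596.45654296875, 189.68212890625), (25.912752151489258, 20.288122177124023), 18.96661376953125) [0.598 0.187 0.135] [0.126 0.135 0.14  0.141]
case 7134 ((597.9624633789062, 106.96173095703125), (195.52508544921875, 276.4772033691406), 9.867335319519043) [0.603 0.03  0.065] [0.023 0.065 0.072 0.076]
```

>>> {"fn": "apply_moves", "kwargs": {
  "targets": [
    {"tx": -0.137, "ty": -0.263, "tz": -0.03, "roll": -14, "gripper": 1},
    {"tx": -0.137, "ty": -0.263, "tz": -0.03, "roll": -14},
    {"tx": -0.137, "ty": -0.263, "tz": -0.03, "roll": -14},
    {"tx": -0.137, "ty": -0.263, "tz": -0.03, "roll": -14},
    {"tx": -0.137, "ty": -0.263, "tz": -0.03, "roll": -14},
    {"tx": -0.137, "ty": -0.263, "tz": -0.03, "roll": -14},
    {"tx": -0.137, "ty": -0.263, "tz": -0.03, "roll": -14},
    {"tx": -0.137, "ty": -0.263, "tz": -0.03, "roll": -14}
  ]
}}

```text
invalid input at $.targets[1]: expected keys tx, ty, tz, roll, gripper
```

Run:
```python
from h import *
s=arm.get_state();print(s['time'],s['ee_pos'],s['joint_vel'].round(2) if hasattr(s['joint_vel'],'round') else s['joint_vel'])
im,d,X=look('wrist','w1.png')
for l in ['gauge_grip','thin_gauge_grip','stand']:
    for o in arm.outline_of('wrist',l)[:2]:
        p=X[o['pixels']&(d>0)]
        if not len(p): continue
        q=p[p[:,2]>np.percentile(p[:,2],95)-.004]
        print(l,round(o['p'],2),o['extent'],np.median(q,axis=0).round(4),cv2.minAreaRect((q[:,:2]*1000).astype(np.float32)))
```

```text
1.1 [6.50000561e-01 9.58295362e-06 2.56311255e-01] [ 0. -0. -0. -0.  0. -0. -0.]
thin_gauge_grip 0.63 [152.0, 333.5, 177.9, 374.9] [ 0.5427 -0.1809  0.0881] ((579.64794921875, -82.28955841064453), (219.42636108398438, 7.851776123046875), 68.39925384521484)
stand 0.83 [163.6, 295.6, 202.5, 394.3] [ 0.5435 -0.1915  0.0357] ((565.8604125976562, -116.29330444335938), (296.80401611328125, 43.01353454589844), 72.07220458984375)
```

View pics/w1.png

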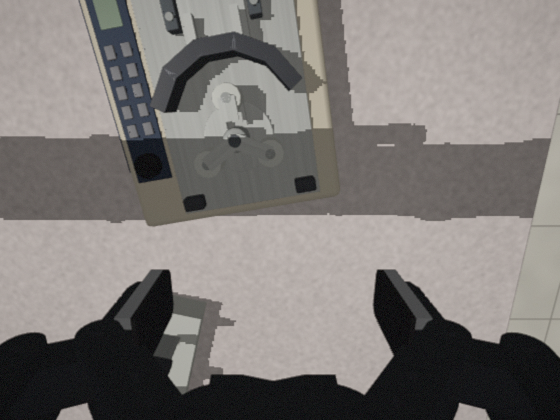

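The wrist view from the start pose shows the pump head: facing roller at about (226,95), shoe arc's inner face near (233,57), fingers at the bottom. The move was refused because every row needs every key, so I'm resending it.

>>> {"fn": "apply_moves", "kwargs": {
  "targets": [
    {"tx": -0.137, "ty": -0.263, "tz": -0.03, "roll": -14, "gripper": 1},
    {"tx": -0.137, "ty": -0.263, "tz": -0.03, "roll": -14, "gripper": 1},
    {"tx": -0.137, "ty": -0.263, "tz": -0.03, "roll": -14, "gripper": 1},
    {"tx": -0.137, "ty": -0.263, "tz": -0.03, "roll": -14, "gripper": 1},
    {"tx": -0.137, "ty": -0.263, "tz": -0.03, "roll": -14, "gripper": 1},
    {"tx": -0.137, "ty": -0.263, "tz": -0.03, "roll": -14, "gripper": 1},
    {"tx": -0.137, "ty": -0.263, "tz": -0.03, "roll": -14, "gripper": 1},
    {"tx": -0.137, "ty": -0.263, "tz": -0.03, "roll": -14, "gripper": 1}
  ],
  "newtons": 40
}}

```text
time: 1.97
ee_pos: [0.5074, -0.2719, 0.2261]
tcp_rot: [0.791, 0.611, -0.003, 0.001]
contact_force: [-0.6, -0.4, 1.4]
opening: 0.0855
```

Run:
```python
from h import *
s=arm.get_state();print(s['time'],s['ee_pos'],s['tcp_rot'])
im,d,X=look('wrist','w2.png')
np.savez('w2.npz',d=d,X=X)
def sel(X,x0,x1,y0,y1,z0,z1): 
    m=(X[...,0]>x0)&(X[...,0]<x1)&(X[...,1]>y0)&(X[...,1]<y1)&(X[...,2]>z0)&(X[...,2]<z1)&(d>0)
    return X[m]
for n,a in dict(stand=(.44,.62,-.33,-.12,.03,.04),thick=(.48,.56,-.3,-.225,.1,.12),thin=(.48,.56,-.22,-.16,.1,.12)).items():
    p=sel(X,*a)
    if len(p)>5: print(n,len(p),cv2.minAreaRect((p[:,:2]*1000).astype(np.float32)),p.mean(0))
for l in ['gauge_grip','thin_gauge_grip']:
    for o in arm.outline_of('wrist',l)[:2]: print(l,o['p'],o['extent'])
```

```text
1.9667 [ 0.5073927  -0.27191685  0.2260645 ] [ 0.79149254  0.61117018 -0.00311958  0.00091283]
stand 10007 ((522.1921997070312, -220.6527099609375), (150.45724487304688, 60.22669982910156), 76.24299621582031) [ 0.52466506 -0.2107324   0.03585339]
thick 984 ((512.8351440429688, -259.26275634765625), (19.050514221191406, 25.716053009033203), 76.1429443359375) [ 0.51301469 -0.25829184  0.10908945]
thin 703 ((531.5415649414062, -181.867431640625), (11.082903861999512, 25.753725051879883), 76.49217987060547) [ 0.53158114 -0.18225707  0.1093026 ]
gauge_grip 0.72 [257.5, 173.9, 298.2, 215.8]
thin_gauge_grip 0.66 [253.8, 69.5, 293.7, 93.0]
```

View pics/w2.png

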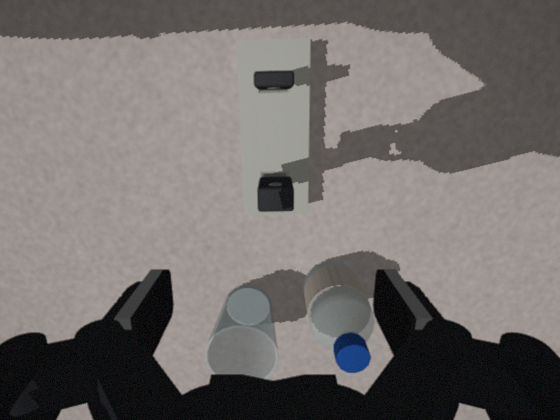

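The wrist picture shows the thick gauge's handle at (276,194) and the thin one at (274,80), with the beaker and bottle below. The arm hadn't settled when I took it, so I'm measuring again at rest.

```bash
sed -i 's/def cloud(cam,d):/def cloud(cam,d,P):/; s/^    P=arm.camera_params(cam);K/    K/; s/    im,d=arm.snapshot(cam)/    P=arm.camera_params(cam); im,d=arm.snapshot(cam)/; s/cloud(cam,d)$/cloud(cam,d,P)/' h.py
cat > m.py <<'E'
from h import *
s=arm.get_state();print(s['time'],s['ee_pos'],s['tcp_rot'],s['contact_force'])
im,d,X=look('wrist')
for n,a in dict(stand=(.44,.62,-.33,-.12,.03,.04),thick=(.48,.56,-.3,-.225,.1,.12),thin=(.48,.56,-.22,-.16,.1,.12)).items():
    x0,x1,y0,y1,z0,z1=a
    p=X[(X[...,0]>x0)&(X[...,0]<x1)&(X[...,1]>y0)&(X[...,1]<y1)&(X[...,2]>z0)&(X[...,2]<z1)&(d>0)]
    if len(p)>5: print(n,len(p),cv2.minAreaRect((p[:,:2]*1000).astype(np.float32)),p.mean(0))
E
python3 m.py
```

```text
2.1167 [ 0.51278415 -0.26363176  0.22639869] [ 7.88738278e-01  6.14729104e-01  2.40096122e-04 -2.94426432e-06] [ 0.85720666  0.27154022 -0.97359227]
stand 9668 ((520.4992065429688, -223.1358642578125), (150.2506103515625, 60.115901947021484), 76.21135711669922) [ 0.52335185 -0.21209393  0.03566294]
thick 976 ((511.1665954589844, -261.458740234375), (18.560274124145508, 26.00201988220215), 75.8302230834961) [ 0.51153097 -0.2605351   0.10881482]
thin 646 ((529.8209228515625, -184.25277709960938), (10.848262786865234, 25.420080184936523), 76.35813903808594) [ 0.53003331 -0.18443864  0.1091711 ]
```

>>> {"fn": "apply_moves", "kwargs": {
  "targets": [
    {"tx": -0.0018, "ty": 0.0018, "tz": -0.03, "roll": 0.2, "gripper": 1},
    {"tx": -0.0018, "ty": 0.0018, "tz": -0.07, "roll": 0.2, "gripper": 1},
    {"tx": -0.0018, "ty": 0.0018, "tz": -0.105, "roll": 0.2, "gripper": 1},
    {"tx": -0.0018, "ty": 0.0018, "tz": -0.13, "roll": 0.2, "gripper": 1},
    {"tx": -0.0018, "ty": 0.0018, "tz": -0.13, "roll": 0.2, "gripper": 1},
    {"tx": -0.0018, "ty": 0.0018, "tz": -0.13, "roll": 0.2, "gripper": 0.2},
    {"tx": -0.0018, "ty": 0.0018, "tz": -0.13, "roll": 0.2, "gripper": 0.2},
    {"tx": -0.0018, "ty": 0.0018, "tz": -0.13, "roll": 0.2, "gripper": 0.2}
  ],
  "newtons": 40
}}

```text
time: 2.83
ee_pos: [0.5138, -0.2602, 0.0985]
tcp_rot: [0.786, 0.618, 0.002, 0.002]
contact_force: [0.2, -0.6, 0.3]
opening: 0.0517
```

>>> {"fn": "apply_moves", "kwargs": {
  "targets": [
    {"tx": 0, "ty": 0, "tz": 0, "roll": 0, "gripper": 0.1},
    {"tx": 0, "ty": 0, "tz": 0, "roll": 0, "gripper": 0.1},
    {"tx": 0, "ty": 0, "tz": 0, "roll": 0, "gripper": 0.1},
    {"tx": 0, "ty": 0, "tz": 0, "roll": 0, "gripper": 0.1}
  ],
  "newtons": 40
}}

```text
time: 3.17
ee_pos: [0.514, -0.2603, 0.1001]
tcp_rot: [0.786, 0.618, 0.002, 0.002]
contact_force: [-1.9, 1.2, 7.7]
opening: 0.0255
```

>>> {"fn": "apply_moves", "kwargs": {
  "targets": [
    {"tx": 0, "ty": 0, "tz": 0.005, "roll": 0, "gripper": 0.1},
    {"tx": 0, "ty": 0, "tz": 0.02, "roll": 0, "gripper": 0.1},
    {"tx": 0, "ty": 0, "tz": 0.045, "roll": 0, "gripper": 0.1},
    {"tx": 0, "ty": 0, "tz": 0.08, "roll": 0, "gripper": 0.1},
    {"tx": 0, "ty": 0, "tz": 0.12, "roll": 0, "gripper": 0.1},
    {"tx": 0, "ty": 0, "tz": 0.15, "roll": 0, "gripper": 0.1},
    {"tx": 0, "ty": 0, "tz": 0.15, "roll": 0, "gripper": 0.1}
  ],
  "newtons": 40
}}

```text
time: 3.75
ee_pos: [0.5175, -0.2623, 0.2574]
tcp_rot: [0.787, 0.617, 0.005, 0.008]
contact_force: [1.0, 0.0, -0.8]
opening: 0.0259
```

Run:
```python
from h import *
import time
s=arm.get_state();print(s['time'],s['ee_pos'],s['tcp_rot'],s['contact_force'],s['opening'])
im,d,X=look('wrist','w3.png')
# points of held gauge: z range
m=(d>0)&(abs(X[...,0]-s['ee_pos'][0])<.03)&(abs(X[...,1]-s['ee_pos'][1])<.03)&(X[...,2]>.12)
p=X[m];print(len(p), p.mean(0) if len(p) else 0)
s=arm.get_state();print(s['time'],s['ee_pos'],s['contact_force'])
for c in ['scene','side']:
    im,d,X=look(c,'g_'+c+'.png')
    m=(d>0)&(abs(X[...,0]-s['ee_pos'][0])<.04)&(abs(X[...,1]-s['ee_pos'][1])<.04)&(X[...,2]>.12)&(X[...,2]<.21)
    p=X[m]
    for z in np.arange(.14,.21,.01):
        q=p[(p[:,2]>z)&(p[:,2]<z+.01)]
        if len(q): print(c,round(z,2),len(q),q.mean(0).round(4),np.ptp(q,axis=0).round(3))
```

```text
3.75 [ 0.51745881 -0.26228647  0.25742032] [0.78654592 0.61745897 0.00509489 0.00799886] [ 0.95256379  0.02846759 -0.75521493] 0.025890203755672383
27971 [ 0.5191834  -0.25147225  0.28614328]
3.8 [ 0.51611279 -0.26148393  0.25440269] [ 0.21685203  0.3213731  -0.74448242]
scene 0.16 15 [ 0.5198 -0.2649  0.1661] [0.016 0.006 0.009]
scene 0.17 21 [ 0.52   -0.2649  0.1759] [0.02  0.007 0.009]
scene 0.18 19 [ 0.5206 -0.2652  0.1853] [0.019 0.009 0.009]
scene 0.19 20 [ 0.5184 -0.2648  0.1949] [0.021 0.006 0.01 ]
scene 0.2 21 [ 0.5207 -0.2657  0.2046] [0.021 0.005 0.009]
side 0.15 7 [ 0.5141 -0.2666  0.1594] [0.014 0.004 0.002]
side 0.16 33 [ 0.5134 -0.2661  0.1649] [0.018 0.014 0.009]
side 0.17 49 [ 0.5135 -0.2671  0.1748] [0.018 0.013 0.01 ]
side 0.18 37 [ 0.5133 -0.2674  0.1851] [0.019 0.005 0.009]
side 0.19 41 [ 0.5138 -0.2675  0.1948] [0.018 0.007 0.01 ]
side 0.2 44 [ 0.5138 -0.2673  0.205 ] [0.017 0.007 0.01 ]
```

>>> {"fn": "apply_moves", "kwargs": {
  "targets": [
    {"tx": 0.114, "ty": 0.266, "tz": 0.0, "roll": 24, "gripper": 0.1},
    {"tx": 0.114, "ty": 0.266, "tz": 0.0, "roll": 24, "gripper": 0.1},
    {"tx": 0.114, "ty": 0.266, "tz": 0.0, "roll": 24, "gripper": 0.1},
    {"tx": 0.114, "ty": 0.266, "tz": 0.0, "roll": 24, "gripper": 0.1},
    {"tx": 0.114, "ty": 0.266, "tz": 0.0, "roll": 24, "gripper": 0.1},
    {"tx": 0.114, "ty": 0.266, "tz": 0.0, "roll": 24, "gripper": 0.1},
    {"tx": 0.114, "ty": 0.266, "tz": 0.0, "roll": 24, "gripper": 0.1},
    {"tx": 0.114, "ty": 0.266, "tz": 0.0, "roll": 24, "gripper": 0.1}
  ]
}}

```text
time: 4.57
ee_pos: [0.6292, 0.0182, 0.2482]
tcp_rot: [0.636, 0.772, 0.006, -0.001]
contact_force: [0.5, 2.6, -1.4]
opening: 0.0256
```

>>> {"fn": "apply_moves", "kwargs": {
  "targets": [
    {"tx": 0, "ty": 0, "tz": 0.0, "roll": 0, "gripper": 0.1},
    {"tx": 0, "ty": 0, "tz": 0.0, "roll": 0, "gripper": 0.1}
  ]
}}

```text
time: 4.73
ee_pos: [0.628, 0.0204, 0.246]
tcp_rot: [0.635, 0.773, 0.005, -0.003]
contact_force: [-0.4, 0.1, -0.8]
opening: 0.0257
```

Run:
```python
from h import *
s=arm.get_state();print(s['time'],s['ee_pos'],s['tcp_rot'],s['contact_force'],np.abs(s['joint_vel']).max())
im,d,X=look('wrist','w4.png');np.savez('w4.npz',d=d,X=X,im=im)
m=(d>0)&(X[...,2]>.02)&(X[...,2]<.075)&(X[...,0]>.4)&(X[...,1]>-.06)
p=X[m];print(cv2.minAreaRect((p[:,:2]*1000).astype(np.float32)))
im2=cv2.resize(im,None,fx=1.4,fy=1.4)
cv2.imwrite('pics/w4b.png',im2)
```

```text
4.7333 [0.62803387 0.02041329 0.24600014] [ 0.63482398  0.77263418  0.00486039 -0.00336366] [-0.42724175  0.09215992 -0.81904583] 0.03332378478123151
((602.3681640625, 74.9242172241211), (193.0230712890625, 198.43043518066406), 9.92983627319336)
```

View pics/w4b.png

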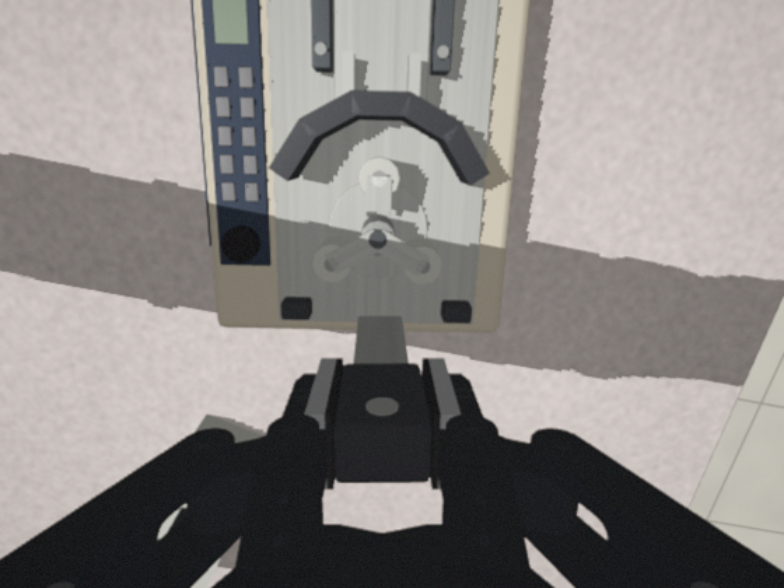

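The view shows the roller at about (380,175), the shoe face edge near (380,120) in the enlarged picture, and the gauge held straight at the bottom. Next I'll convert these to the pump frame.

Run:
```python
import numpy as np
z=np.load('w4.npz');X=z['X'];d=z['d'];a=np.radians(9.9)
u=X[...,0]*np.cos(a)+X[...,1]*np.sin(a); v=-X[...,0]*np.sin(a)+X[...,1]*np.cos(a);h=X[...,2]
m=(d>0)&(h>.02)&(h<.075)&(X[...,0]>.4)&(X[...,1]>-.06)
uu,vv=u[m],v[m]
print('case u',np.percentile(uu,[.3,99.7]),'v min',np.percentile(vv,.2),'base z',np.median(h[m&(h>.06)]))
# second: held gauge excluded? use roller
r=(d>0)&(h>.1)&(h<.112)
def box(m): 
    return u[m].min(),u[m].max(),v[m].min(),v[m].max(),m.sum()
for y0,y1,x0,x1,n in [(112,138,255,290,'roller'),(60,95,250,292,'shoe')]:
    q=np.zeros_like(r);q[y0:y1,x0:x1]=1
    mm=(d>0)&q&(h>.085)&(h<.115);print(n,box(mm),np.percentile(h[mm],[5,50,95]))
    mm&=h>np.percentile(h[mm],60)-.004;print(n,box(mm),np.percentile(v[mm],[1,99]))
# shoe column profile / roller profile along centre column 270
for c in (265,270,275): print(c,[(i,round(v[i,c],4),round(h[i,c],3)) for i in range(62,140,3)])
p=np.array([.628034,.020413]);print('tcp uv',p[0]*np.cos(a)+p[1]*np.sin(a),-p[0]*np.sin(a)+p[1]*np.cos(a))
g=(d>0)&(h>.15)&(h<.235); q=np.zeros_like(g); q[225:262,250:300]=1; g&=q;print('blade',box(g))
```

```text
case u [0.51086532 0.70138172] v min -0.12678979279795646 base z 0.06886047704969961
roller (np.float64(0.6091084724359852), np.float64(0.6298517515730335), np.float64(-0.03411803838539948), np.float64(-0.01605747903301917), np.int64(628)) [0.10355872 0.10537966 0.10851702]
roller (np.float64(0.6091084724359852), np.float64(0.6298517515730335), np.float64(-0.03411803838539948), np.float64(-0.01605747903301917), np.int64(628)) [-0.03375868 -0.01616852]
shoe (np.float64(0.6036017280582007), np.float64(0.6345424860969029), np.float64(0.0024330840192719055), np.float64(0.021598141818945926), np.int64(917)) [0.08666697 0.10452365 0.10580824]
shoe (np.float64(0.6044577166052558), np.float64(0.6338343242989071), np.float64(0.0029145938975665003), np.float64(0.01653556970569689), np.int64(789)) [0.00409585 0.01635851]
265 [(62, np.float64(0.0199), np.float64(0.084)), (65, np.float64(0.0154), np.float64(0.105)), (68, np.float64(0.0135), np.float64(0.105)), (71, np.float64(0.0116), np.float64(0.105)), (74, np.float64(0.0096), np.float64(0.104)), (77, np.float64(0.0076), np.float64(0.105)), (80
[... 2812 characters left out ...]
4(-0.0123), np.float64(0.07)), (110, np.float64(-0.0147), np.float64(0.069)), (113, np.float64(-0.0167), np.float64(0.104)), (116, np.float64(-0.0189), np.float64(0.104)), (119, np.float64(-0.021), np.float64(0.104)), (122, np.float64(-0.0231), np.float64(0.103)), (125, np.float64(-0.0251), np.float64(0.107)), (128, np.float64(-0.0272), np.float64(0.108)), (131, np.float64(-0.0294), np.float64(0.107)), (134, np.float64(-0.0315), np.float64(0.107)), (137, np.float64(-0.0336), np.float64(0.108))]
tcp uv 0.6221917392662908 -0.0878682838900813
blade (np.float64(0.6112584533232958), np.float64(0.6340369358216501), np.float64(-0.08720400474271742), np.float64(-0.08043156950054056), np.int64(1339))
```

Run:
```python
import numpy as np
z=np.load('w4.npz');X=z['X'];d=z['d'];a=np.radians(9.9)
u=X[...,0]*np.cos(a)+X[...,1]*np.sin(a); v=-X[...,0]*np.sin(a)+X[...,1]*np.cos(a);h=X[...,2]
for r in range(224,300,4):
    print(r,[(round(u[r,c],4),round(v[r,c],4),round(h[r,c],3)) for c in (260,272,284)])
```

```text
224 [(np.float64(0.612), np.float64(-0.1136), np.float64(0.07)), (np.float64(0.6228), np.float64(-0.1138), np.float64(0.069)), (np.float64(0.6337), np.float64(-0.1137), np.float64(0.069))]
228 [(np.float64(0.6146), np.float64(-0.0858), np.float64(0.161)), (np.float64(0.6221), np.float64(-0.0859), np.float64(0.16)), (np.float64(0.6297), np.float64(-0.0858), np.float64(0.16))]
232 [(np.float64(0.6148), np.float64(-0.0859), np.float64(0.168)), (np.float64(0.6221), np.float64(-0.0859), np.float64(0.168)), (np.float64(0.6294), np.float64(-0.086), np.float64(0.167))]
236 [(np.float64(0.615), np.float64(-0.0864), np.float64(0.173)), (np.float64(0.6221), np.float64(-0.0862), np.float64(0.174)), (np.float64(0.6291), np.float64(-0.0853), np.float64(0.176))]
240 [(np.float64(0.6153), np.float64(-0.0858), np.float64(0.182)), (np.float64(0.6221), np.float64(-0.0866), np.float64(0.179)), (np.float64(0.629), np.float64(-0.0859), np.float64(0.18))]
244 [(np.float64(0.6154), np.float64(-0.0862), np.float64(0.186)), (np.float64(0.6221), np.float64(-0.0863), np.float64(0.186)), (np.float64(0.6288), np.
[... 1810 characters left out ...]
241)), (np.float64(0.6219), np.float64(-0.0807), np.float64(0.242)), (np.float64(0.6267), np.float64(-0.0812), np.float64(0.241))]
288 [(np.float64(0.6173), np.float64(-0.0812), np.float64(0.244)), (np.float64(0.6219), np.float64(-0.0812), np.float64(0.244)), (np.float64(0.6267), np.float64(-0.0819), np.float64(0.243))]
292 [(np.float64(0.6173), np.float64(-0.0821), np.float64(0.246)), (np.float64(0.6219), np.float64(-0.0809), np.float64(0.248)), (np.float64(0.6265), np.float64(-0.0812), np.float64(0.247))]
296 [(np.float64(0.6174), np.float64(-0.0817), np.float64(0.25)), (np.float64(0.6219), np.float64(-0.0815), np.float64(0.25)), (np.float64(0.6264), np.float64(-0.0813), np.float64(0.25))]
```

>>> {"fn": "apply_moves", "kwargs": {
  "targets": [
    {"tx": -0.009, "ty": 0.04, "tz": 0.0, "roll": -1, "gripper": 0.1},
    {"tx": -0.0165, "ty": 0.0773, "tz": 0.0, "roll": -1, "gripper": 0.1},
    {"tx": -0.0165, "ty": 0.0773, "tz": 0.0, "roll": -1, "gripper": 0.1},
    {"tx": -0.0165, "ty": 0.0773, "tz": 0.0, "roll": -1, "gripper": 0.1},
    {"tx": -0.0165, "ty": 0.0773, "tz": -0.01, "roll": -1, "gripper": 0.1},
    {"tx": -0.0165, "ty": 0.0773, "tz": -0.025, "roll": -1, "gripper": 0.1},
    {"tx": -0.0165, "ty": 0.0773, "tz": -0.025, "roll": -1, "gripper": 0.1},
    {"tx": -0.0165, "ty": 0.0773, "tz": -0.025, "roll": -1, "gripper": 0.1}
  ]
}}

```text
time: 5.45
ee_pos: [0.6109, 0.0931, 0.2202]
tcp_rot: [0.644, 0.765, 0.003, -0.003]
contact_force: [-0.6, -0.3, -0.1]
opening: 0.0255
```

Run:
```python
from h import *
s=arm.get_state();print(s['time'],s['ee_pos'],s['tcp_rot'],s['contact_force'],np.abs(s['joint_vel']).max())
a=np.radians(9.9)
im,d,X=look('wrist','w5.png')
u=X[...,0]*np.cos(a)+X[...,1]*np.sin(a); v=-X[...,0]*np.sin(a)+X[...,1]*np.cos(a);h=X[...,2]
m=(d>0)&(abs(u-.619)<.025)
for n,mm in dict(handlefront=m&(h>.19)&(h<.2)&(v<.02)&(v>-.03),blade=m&(h>.14)&(h<.17)&(v<.02)&(v>-.03),shoe=m&(h>.102)&(h<.108)&(v>-.004)&(v<.02)).items():
    if mm.any(): print(n,mm.sum(),np.percentile(u[mm],[2,50,98]).round(4),np.percentile(v[mm],[2,50,98]).round(4))
```

```text
5.45 [0.61090508 0.09311376 0.22022751] [ 0.64364161  0.76531463  0.00299298 -0.00316679] [-0.64569881 -0.34009741 -0.07783348] 0.028976597317954034
handlefront 494 [0.6051 0.6181 0.6306] [-0.0075 -0.0067 -0.0018]
blade 700 [0.6073 0.617  0.6266] [-0.0123 -0.0118 -0.0112]
shoe 1305 [0.5951 0.6189 0.6431] [0.0003 0.0096 0.0165]
```

View pics/w5.png

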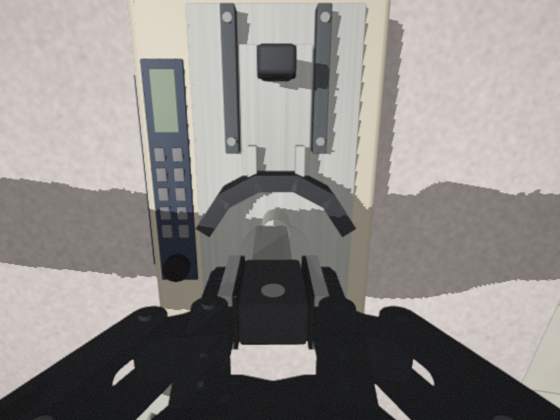

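Blade is central over the gap in x at about (272,245), shoe arc above it, post at (277,62). The blade is about 5 mm short of the target toward the shoe, so I'll correct that before lowering.

>>> {"fn": "apply_moves", "kwargs": {
  "targets": [
    {"tx": 0.0006, "ty": 0.006, "tz": 0, "roll": 0, "gripper": 0.1},
    {"tx": 0.0006, "ty": 0.006, "tz": 0, "roll": 0, "gripper": 0.1},
    {"tx": 0.0006, "ty": 0.006, "tz": -0.005, "roll": 0, "gripper": 0.1},
    {"tx": 0.0006, "ty": 0.006, "tz": -0.01, "roll": 0, "gripper": 0.1}
  ]
}}

```text
time: 5.83
ee_pos: [0.6126, 0.0999, 0.2113]
tcp_rot: [0.643, 0.766, 0.004, -0.002]
contact_force: [-0.1, -0.2, -1.5]
opening: 0.0252
```

>>> {"fn": "apply_moves", "kwargs": {
  "targets": [
    {"tx": 0, "ty": -0.001, "tz": -0.01, "roll": 0, "gripper": 0.1},
    {"tx": 0, "ty": -0.001, "tz": -0.02, "roll": 0, "gripper": 0.1},
    {"tx": 0, "ty": -0.001, "tz": -0.03, "roll": 0, "gripper": 0.1},
    {"tx": 0, "ty": -0.001, "tz": -0.038, "roll": 0, "gripper": 0.1},
    {"tx": 0, "ty": -0.001, "tz": -0.042, "roll": 0, "gripper": 0.1},
    {"tx": 0, "ty": -0.001, "tz": -0.043, "roll": 0, "gripper": 0.1}
  ]
}}

```text
time: 6.33
ee_pos: [0.6118, 0.0988, 0.1669]
tcp_rot: [0.643, 0.766, 0.003, -0.003]
contact_force: [-0.7, -0.2, 0.4]
opening: 0.0252
```

Foot is about 2 mm above the plate by calculation. Lowering it gently.

>>> {"fn": "apply_moves", "kwargs": {
  "targets": [
    {"tx": 0, "ty": 0, "tz": -0.001, "roll": 0, "gripper": 0.1},
    {"tx": 0, "ty": 0, "tz": -0.002, "roll": 0, "gripper": 0.1},
    {"tx": 0, "ty": 0, "tz": -0.003, "roll": 0, "gripper": 0.1},
    {"tx": 0, "ty": 0, "tz": -0.003, "roll": 0, "gripper": 0.1}
  ]
}}

```text
time: 6.67
ee_pos: [0.6121, 0.0988, 0.1643]
tcp_rot: [0.643, 0.766, 0.004, -0.003]
contact_force: [0.1, 0.4, -0.4]
opening: 0.0253
```

>>> {"fn": "apply_moves", "kwargs": {
  "targets": [
    {"tx": 0, "ty": 0, "tz": -0.001, "roll": 0, "gripper": 0.1},
    {"tx": 0, "ty": 0, "tz": -0.0015, "roll": 0, "gripper": 0.1},
    {"tx": 0, "ty": 0, "tz": -0.002, "roll": 0, "gripper": 0.1},
    {"tx": 0, "ty": 0, "tz": -0.002, "roll": 0, "gripper": 0.1}
  ]
}}

```text
time: 7.0
ee_pos: [0.6122, 0.0988, 0.1641]
tcp_rot: [0.643, 0.766, 0.004, -0.002]
contact_force: [-3.1, -0.8, 9.0]
opening: 0.0254
```

>>> {"fn": "apply_moves", "kwargs": {
  "targets": [
    {"tx": 0, "ty": 0, "tz": 0.0005, "roll": 0, "gripper": 0.1},
    {"tx": 0, "ty": 0, "tz": 0.0005, "roll": 0, "gripper": 0.1},
    {"tx": 0, "ty": 0, "tz": 0.0005, "roll": 0, "gripper": 0.36},
    {"tx": 0, "ty": 0, "tz": 0.0005, "roll": 0, "gripper": 0.42},
    {"tx": 0, "ty": 0, "tz": 0.0005, "roll": 0, "gripper": 0.5},
    {"tx": 0, "ty": 0, "tz": 0.0005, "roll": 0, "gripper": 0.55},
    {"tx": 0, "ty": 0, "tz": 0.0005, "roll": 0, "gripper": 0.6}
  ]
}}

```text
time: 7.58
ee_pos: [0.6121, 0.0988, 0.1645]
tcp_rot: [0.643, 0.766, 0.004, -0.003]
contact_force: [-0.2, -0.6, -0.2]
opening: 0.0513
```

```bash
cat > g.py <<'E'
from h import *
import sys
a=np.radians(9.9)
s=arm.get_state();print(s['time'],s['ee_pos'],s['tcp_rot'],s['contact_force'],s['opening'])
for cam in sys.argv[1:]:
    im,d,X=look(cam,f"g{s['time']:.2f}{cam}.png")
    u=X[...,0]*np.cos(a)+X[...,1]*np.sin(a); v=-X[...,0]*np.sin(a)+X[...,1]*np.cos(a);h=X[...,2]
    m=(d>0)&(abs(u-.619)<.013)&(v<.015)&(v>-.04)
    for z in np.arange(.11,.18,.01):
        q=m&(h>z)&(h<z+.01)
        if q.sum()>3: print(cam,round(z,2),q.sum(),np.percentile(u[q],[5,50,95]).round(4),np.percentile(v[q],[5,50,95]).round(4))
E
python3 g.py scene side wrist
```

```text
7.5833 [0.61214906 0.09883043 0.16445754] [ 0.64336064  0.76554861  0.0040046  -0.0025258 ] [-0.21822406 -0.64867129 -0.18406747] 0.05126127120175384
scene 0.11 22 [0.614  0.6215 0.6313] [-0.0375 -0.0119 -0.0092]
scene 0.12 18 [0.6159 0.621  0.6298] [-0.0156 -0.0107 -0.0081]
scene 0.13 9 [0.6125 0.6211 0.6293] [-0.0185 -0.0135 -0.011 ]
scene 0.14 24 [0.6117 0.6201 0.6299] [-0.0203 -0.0166 -0.0133]
scene 0.15 21 [0.6124 0.6233 0.6311] [-0.0192 -0.0172 -0.0139]
scene 0.16 19 [0.6129 0.6198 0.6295] [-0.0209 -0.0167 -0.0152]
scene 0.17 36 [0.6132 0.6212 0.6299] [-0.0191 -0.0114 -0.0012]
side 0.11 23 [0.6119 0.6193 0.6301] [-0.0164 -0.0135 -0.0112]
side 0.12 25 [0.6133 0.6219 0.6298] [-0.0175 -0.0136 -0.0091]
side 0.13 18 [0.611  0.6177 0.6295] [-0.0216 -0.0184 -0.005 ]
side 0.14 36 [0.6089 0.6152 0.6304] [-0.0215 -0.019  -0.0043]
side 0.15 34 [0.6093 0.6179 0.6294] [-0.0218 -0.0186 -0.0051]
side 0.16 34 [0.6095 0.6157 0.6303] [-0.0228 -0.0181 -0.0058]
side 0.17 42 [0.6096 0.6196 0.631 ] [-0.0218 -0.0148 -0.0042]
wrist 0.11 285 [0.6127 0.6215 0.6305] [-0.0064 -0.006  -0.0056]
wrist 0.12 101 [0.6128 0.6214 0.6306] [-0.0064 -0.0059 -0.0054]
wrist 0.13 190 [0.6099 0.6208 0.6308] [-0.001  -0.0004  0.0001]
wrist 0.14 528 [0.6102 0.6208 0.631 ] [-0.0009 -0.0003  0.0001]
wrist 0.15 606 [0.6102 0.6203 0.6308] [-0.0008 -0.0003  0.0002]
wrist 0.16 802 [0.6102 0.6207 0.6308] [-0.0009 -0.0001  0.0006]
wrist 0.17 2849 [0.6102 0.6206 0.6308] [-0.0161 -0.0073 -0.0002]
```

Upright and standing free (blade face at v≈-0.006 at all heights). Lifting off and going over to the post.

>>> {"fn": "apply_moves", "kwargs": {
  "targets": [
    {"tx": 0, "ty": 0, "tz": 0.01, "roll": 0, "gripper": 0.6},
    {"tx": 0, "ty": 0, "tz": 0.03, "roll": 0, "gripper": 0.6},
    {"tx": 0, "ty": 0, "tz": 0.06, "roll": 0, "gripper": 0.6},
    {"tx": 0, "ty": 0, "tz": 0.08, "roll": 0, "gripper": 0.6},
    {"tx": -0.006, "ty": 0.035, "tz": 0.085, "roll": -0.5, "gripper": 0.6},
    {"tx": -0.012, "ty": 0.065, "tz": 0.085, "roll": -0.5, "gripper": 0.6},
    {"tx": -0.0135, "ty": 0.075, "tz": 0.085, "roll": -0.5, "gripper": 0.6},
    {"tx": -0.0135, "ty": 0.075, "tz": 0.085, "roll": -0.5, "gripper": 0.6}
  ]
}}

```text
time: 8.4
ee_pos: [0.5976, 0.1788, 0.2504]
tcp_rot: [0.644, 0.765, 0.005, -0.003]
contact_force: [-0.5, -0.2, 0.2]
opening: 0.0512
```

Run:
```python
from h import *
a=np.radians(9.9)
arm.snapshot('scene');arm.snapshot('scene')
s=arm.get_state();print(s['time'],s['ee_pos'],s['tcp_rot'],s['contact_force'],np.abs(s['joint_vel']).max())
p=s['ee_pos'];print('tcp uv',p[0]*np.cos(a)+p[1]*np.sin(a),-p[0]*np.sin(a)+p[1]*np.cos(a))
im,d,X=look('wrist','w6.png')
u=X[...,0]*np.cos(a)+X[...,1]*np.sin(a); v=-X[...,0]*np.sin(a)+X[...,1]*np.cos(a);h=X[...,2]
m=(d>0)&(abs(u-.619)<.025)&(v>.05)&(v<.13)&(h>.132)&(h<.145)
print(m.sum(),np.percentile(u[m],[1,50,99]),np.percentile(v[m],[1,50,99]),np.median(h[m]))
cv2.imwrite('pics/w6.png',im)
```

```text
8.5 [0.59872038 0.17324951 0.24983653] [ 0.64649165  0.76290924  0.00373786 -0.00201856] [ 0.0958327  -1.06671081 -0.09145051] 0.02764556302803877
tcp uv 0.6195916646549798 0.06773224857061474
702 [0.6087141  0.61969773 0.63013507] [0.07962902 0.08775273 0.09464117] 0.13736171170174194
```

>>> {"fn": "apply_moves", "kwargs": {
  "targets": [
    {"tx": -0.0033, "ty": 0.0195, "tz": 0, "roll": 0, "gripper": 0.6},
    {"tx": -0.0033, "ty": 0.0195, "tz": -0.02, "roll": 0, "gripper": 0.6},
    {"tx": -0.0033, "ty": 0.0195, "tz": -0.05, "roll": 0, "gripper": 0.6},
    {"tx": -0.0033, "ty": 0.0195, "tz": -0.08, "roll": 0, "gripper": 0.6},
    {"tx": -0.0033, "ty": 0.0195, "tz": -0.105, "roll": 0, "gripper": 0.6},
    {"tx": -0.0033, "ty": 0.0195, "tz": -0.114, "roll": 0, "gripper": 0.6},
    {"tx": -0.0033, "ty": 0.0195, "tz": -0.114, "roll": 0, "gripper": 0.6}
  ]
}}

```text
time: 9.13
ee_pos: [0.5946, 0.189, 0.1332]
tcp_rot: [0.648, 0.762, 0.001, -0.003]
contact_force: [0.3, 0.3, -0.2]
opening: 0.0512
```

>>> {"fn": "apply_moves", "kwargs": {
  "targets": [
    {"tx": 0.0005, "ty": 0.0035, "tz": 0, "roll": 0, "gripper": 0.6},
    {"tx": 0.0005, "ty": 0.0035, "tz": 0, "roll": 0, "gripper": 0.6},
    {"tx": 0.0005, "ty": 0.0035, "tz": 0, "roll": 0, "gripper": 0.3},
    {"tx": 0.0005, "ty": 0.0035, "tz": 0, "roll": 0, "gripper": 0.15},
    {"tx": 0.0005, "ty": 0.0035, "tz": 0, "roll": 0, "gripper": 0.1},
    {"tx": 0.0005, "ty": 0.0035, "tz": 0, "roll": 0, "gripper": 0.1},
    {"tx": 0.0005, "ty": 0.0035, "tz": 0, "roll": 0, "gripper": 0.1},
    {"tx": 0.0005, "ty": 0.0035, "tz": 0, "roll": 0, "gripper": 0.1}
  ],
  "newtons": 80
}}

```text
time: 9.8
ee_pos: [0.5954, 0.1927, 0.1348]
tcp_rot: [0.648, 0.762, 0.002, -0.002]
contact_force: [-1.2, -1.5, 5.7]
opening: 0.0206
```

```bash
sed -i "s/^for cam in/p=s['ee_pos'];f=s['contact_force'];print('uv',p[0]*np.cos(a)+p[1]*np.sin(a),-p[0]*np.sin(a)+p[1]*np.cos(a),'fuv',f[0]*np.cos(a)+f[1]*np.sin(a),-f[0]*np.sin(a)+f[1]*np.cos(a))\nfor cam in/" g.py; python3 g.py
```

```text
9.8 [0.59544729 0.19265952 0.13484396] [ 0.64791325  0.76170927  0.00150066 -0.00227034] [-1.2274792  -1.4864815   5.74590058] 0.020576610488767653
uv 0.6197044556375029 0.08741597666936263 fuv -1.4647706331218122 -1.2533073899541771
```

>>> {"fn": "apply_moves", "kwargs": {
  "targets": [
    {"tx": 0.0005, "ty": -0.003, "tz": 0, "roll": 0, "gripper": 0.1},
    {"tx": 0.001, "ty": -0.006, "tz": 0, "roll": 0, "gripper": 0.1},
    {"tx": 0.0015, "ty": -0.0088, "tz": 0, "roll": 0, "gripper": 0.1},
    {"tx": 0.0015, "ty": -0.0088, "tz": 0, "roll": 0, "gripper": 0.1},
    {"tx": 0.0015, "ty": -0.0088, "tz": 0, "roll": 0, "gripper": 0.1}
  ]
}}

```text
time: 10.22
ee_pos: [0.5962, 0.1881, 0.1349]
tcp_rot: [0.647, 0.763, 0.003, -0.004]
contact_force: [-0.9, 7.5, -4.8]
opening: 0.0209
```

```bash
python3 g.py
```

```text
10.2167 [0.59619196 0.18807731 0.13493265] [ 0.64689505  0.76256093  0.00338967 -0.00401667] [-0.90805661  7.49485983 -4.82281808] 0.02092226005502938
uv 0.6196502247879687 0.08277395973982891 fuv 0.394049469558273 7.539377669921913
```

>>> {"fn": "apply_moves", "kwargs": {
  "targets": [
    {"tx": 0.0008, "ty": -0.005, "tz": 0, "roll": 0, "gripper": 0.1},
    {"tx": 0.0012, "ty": -0.007, "tz": 0, "roll": 0, "gripper": 0.1},
    {"tx": 0.0016, "ty": -0.009, "tz": 0, "roll": 0, "gripper": 0.1},
    {"tx": 0.0016, "ty": -0.0095, "tz": 0, "roll": 0, "gripper": 0.1},
    {"tx": 0.0016, "ty": -0.0095, "tz": 0, "roll": 0, "gripper": 0.1}
  ]
}}

```text
time: 10.63
ee_pos: [0.5971, 0.183, 0.135]
tcp_rot: [0.646, 0.763, 0.005, -0.006]
contact_force: [0.0, 8.1, -4.3]
opening: 0.0205
```

```bash
python3 g.py
```

```text
10.6333 [0.59709422 0.18302232 0.13497791] [ 0.64593701  0.7633498   0.00538894 -0.00578095] [ 0.03031842  8.05460768 -4.33408561] 0.020497983959033916
uv 0.6196699515647572 0.07763911796614574 fuv 1.414688405036315 7.929456525927966
```

>>> {"fn": "apply_moves", "kwargs": {
  "targets": [
    {"tx": 0.0007, "ty": -0.004, "tz": 0, "roll": 0, "gripper": 0.1},
    {"tx": 0.0009, "ty": -0.005, "tz": 0, "roll": 0, "gripper": 0.1},
    {"tx": 0.001, "ty": -0.006, "tz": 0, "roll": 0, "gripper": 0.1},
    {"tx": 0.0012, "ty": -0.0068, "tz": 0, "roll": 0, "gripper": 0.1},
    {"tx": 0.0012, "ty": -0.0068, "tz": 0, "roll": 0, "gripper": 0.1}
  ]
}}

```text
time: 11.05
ee_pos: [0.5974, 0.1808, 0.135]
tcp_rot: [0.645, 0.764, 0.007, -0.008]
contact_force: [0.5, 8.8, -3.9]
opening: 0.0209
```

```bash
python3 g.py wrist side
```

```text
11.05 [0.59742194 0.18084444 0.13496391] [ 0.64502426  0.76408773  0.00731343 -0.0077566 ] [ 0.45755639  8.75205223 -3.92582929] 0.020883335181388452
uv 0.6196183489573518 0.07543732596261984 fuv 1.9554755307588247 8.543061013709867
side 0.11 25 [0.612  0.6187 0.6304] [-0.0353 -0.0174 -0.0107]
side 0.12 28 [0.6125 0.62   0.6303] [-0.0199 -0.0177 -0.0109]
side 0.13 18 [0.6089 0.6184 0.6304] [-0.0249 -0.0214 -0.009 ]
side 0.14 30 [0.6097 0.6177 0.6303] [-0.0252 -0.023  -0.011 ]
side 0.15 32 [0.6089 0.6152 0.6287] [-0.0263 -0.023  -0.012 ]
side 0.16 34 [0.6091 0.6165 0.6305] [-0.0276 -0.0239 -0.0124]
side 0.17 42 [0.6101 0.6192 0.6293] [-0.0261 -0.0192 -0.0091]
```

>>> {"fn": "apply_moves", "kwargs": {
  "targets": [
    {"tx": 0.0007, "ty": -0.004, "tz": 0, "roll": 0, "gripper": 0.1},
    {"tx": 0.0009, "ty": -0.005, "tz": 0, "roll": 0, "gripper": 0.1},
    {"tx": 0.001, "ty": -0.006, "tz": 0, "roll": 0, "gripper": 0.1},
    {"tx": 0.001, "ty": -0.006, "tz": 0, "roll": 0, "gripper": 0.1}
  ]
}}

```text
time: 11.48
ee_pos: [0.5976, 0.1798, 0.135]
tcp_rot: [0.644, 0.765, 0.009, -0.01]
contact_force: [-0.4, 9.8, -4.9]
opening: 0.0206
```

```bash
python3 g.py
```

```text
11.4833 [0.59761069 0.17978359 0.13498562] [ 0.64381668  0.76506     0.00945662 -0.00968732] [-0.44645524  9.81270156 -4.94590251] 0.02056685247237028
uv 0.6196218949671535 0.07435982589967792 fuv 1.2472817294720877 9.743342470435337
```

>>> {"fn": "apply_moves", "kwargs": {
  "targets": [
    {"tx": 0.0007, "ty": -0.004, "tz": 0, "roll": 0, "gripper": 0.1},
    {"tx": 0.0009, "ty": -0.005, "tz": 0, "roll": 0, "gripper": 0.1},
    {"tx": 0.001, "ty": -0.006, "tz": 0, "roll": 0, "gripper": 0.1},
    {"tx": 0.001, "ty": -0.006, "tz": 0, "roll": 0, "gripper": 0.1}
  ]
}}

```text
time: 11.82
ee_pos: [0.5977, 0.1795, 0.135]
tcp_rot: [0.643, 0.766, 0.012, -0.012]
contact_force: [-0.5, 10.6, -5.2]
opening: 0.0206
```

```bash
python3 g.py
```

```text
11.8167 [0.59767503 0.1795074  0.1350109 ] [ 0.64255233  0.76605531  0.01190984 -0.01199697] [-0.45106697 10.60857393 -5.24656389] 0.02057731358945112
uv 0.6196377904268731 0.07407668375939941 fuv 1.3795722906773573 10.528156652407754
```

>>> {"fn": "apply_moves", "kwargs": {
  "targets": [
    {"tx": 0.0007, "ty": -0.004, "tz": 0, "roll": 0, "gripper": 0.1},
    {"tx": 0.001, "ty": -0.006, "tz": 0, "roll": 0, "gripper": 0.1},
    {"tx": 0.0012, "ty": -0.0075, "tz": 0, "roll": 0, "gripper": 0.1},
    {"tx": 0.0012, "ty": -0.0075, "tz": 0, "roll": 0, "gripper": 0.1}
  ]
}}

```text
time: 12.15
ee_pos: [0.5978, 0.1784, 0.135]
tcp_rot: [0.641, 0.767, 0.015, -0.015]
contact_force: [0.2, 12.1, -6.6]
opening: 0.0205
```

```bash
python3 g.py
```

```text
12.15 [0.59784619 0.17835023 0.13501177] [ 0.64118602  0.76710642  0.0146658  -0.01459947] [ 0.22031592 12.11060444 -6.63940969] 0.02046180013739308
uv 0.6196074550161015 0.07290732114381215 fuv 2.299200589369467 11.892390663423383
```

>>> {"fn": "apply_moves", "kwargs": {
  "targets": [
    {"tx": 0.0007, "ty": -0.004, "tz": 0, "roll": 0, "gripper": 0.1},
    {"tx": 0.001, "ty": -0.006, "tz": 0, "roll": 0, "gripper": 0.1},
    {"tx": 0.0011, "ty": -0.007, "tz": 0, "roll": 0, "gripper": 0.1},
    {"tx": 0.0011, "ty": -0.007, "tz": 0, "roll": 0, "gripper": 0.1}
  ]
}}

```text
time: 12.48
ee_pos: [0.5979, 0.1782, 0.1351]
tcp_rot: [0.64, 0.768, 0.018, -0.017]
contact_force: [-0.5, 13.0, -6.7]
opening: 0.0204
```

```bash
python3 g.py wrist side scene
```

```text
12.4833 [0.5978716  0.17820008 0.13505457] [ 0.63968678  0.76823689  0.01764644 -0.017364  ] [-0.46991112 12.96895692 -6.6964101 ] 0.020422779115379083
uv 0.619606665522593 0.07275503841072112 fuv 1.7668272702294443 12.856631806690729
side 0.11 23 [0.6138 0.6219 0.6309] [-0.0298 -0.0174 -0.0142]
side 0.12 20 [0.6136 0.6207 0.6303] [-0.0205 -0.0187 -0.0153]
side 0.13 17 [0.6096 0.6209 0.6306] [-0.0248 -0.0203 -0.0135]
side 0.14 36 [0.6092 0.616  0.6291] [-0.0265 -0.0231 -0.0109]
side 0.15 30 [0.6097 0.6158 0.6294] [-0.0258 -0.0234 -0.012 ]
side 0.16 37 [0.6093 0.6181 0.631 ] [-0.0258 -0.0219 -0.0113]
side 0.17 40 [0.6104 0.6181 0.6308] [-0.0258 -0.0199 -0.0087]
scene 0.11 26 [0.6149 0.623  0.6316] [-0.038  -0.0157 -0.0111]
scene 0.12 18 [0.6147 0.6203 0.6288] [-0.0169 -0.0142 -0.0114]
scene 0.13 9 [0.6136 0.6248 0.6292] [-0.0208 -0.0197 -0.0152]
scene 0.14 21 [0.6131 0.6217 0.6314] [-0.0236 -0.0201 -0.0183]
scene 0.15 23 [0.6122 0.6218 0.6309] [-0.0227 -0.0209 -0.0185]
scene 0.16 21 [0.6119 0.6225 0.6314] [-0.0235 -0.0207 -0.0183]
scene 0.17 38 [0.6125 0.6213 0.6312] [-0.0233 -0.0166 -0.0038]
```

>>> {"fn": "apply_moves", "kwargs": {
  "targets": [
    {"tx": 0, "ty": 0, "tz": 0, "roll": 0, "gripper": 0.1},
    {"tx": 0, "ty": 0, "tz": 0, "roll": 0, "gripper": 0.1},
    {"tx": 0, "ty": 0, "tz": 0, "roll": 0, "gripper": 0.1},
    {"tx": 0, "ty": 0, "tz": 0, "roll": 0, "gripper": 0.4},
    {"tx": 0, "ty": 0, "tz": 0, "roll": 0, "gripper": 0.6},
    {"tx": 0, "ty": 0, "tz": 0, "roll": 0, "gripper": 0.6},
    {"tx": 0, "ty": 0, "tz": 0, "roll": 0, "gripper": 0.6}
  ]
}}

```text
time: 13.22
ee_pos: [0.5982, 0.1776, 0.1354]
tcp_rot: [0.64, 0.768, 0.018, -0.017]
contact_force: [-0.5, -0.0, 0.2]
opening: 0.0512
```

>>> {"fn": "apply_moves", "kwargs": {
  "targets": [
    {"tx": 0, "ty": 0, "tz": 0.01, "roll": 0, "gripper": 0.6},
    {"tx": 0, "ty": 0, "tz": 0.03, "roll": 0, "gripper": 0.6},
    {"tx": 0, "ty": 0, "tz": 0.06, "roll": 0, "gripper": 0.6},
    {"tx": 0, "ty": 0, "tz": 0.09, "roll": 0, "gripper": 0.6},
    {"tx": 0, "ty": 0, "tz": 0.11, "roll": 0, "gripper": 0.6},
    {"tx": 0, "ty": 0, "tz": 0.11, "roll": 0, "gripper": 0.6}
  ]
}}

```text
time: 13.72
ee_pos: [0.6011, 0.1783, 0.2516]
tcp_rot: [0.64, 0.768, 0.022, -0.014]
contact_force: [0.7, 0.3, 0.1]
opening: 0.0512
```

Run:
```python
from h import *
a=np.radians(9.9)
arm.snapshot('scene');arm.snapshot('scene')
s=arm.get_state();print(s['time'],s['ee_pos'],s['tcp_rot'],s['contact_force'],np.abs(s['joint_vel']).max(),s['opening'])
p=s['ee_pos'];print('tcp uv',p[0]*np.cos(a)+p[1]*np.sin(a),-p[0]*np.sin(a)+p[1]*np.cos(a))
im,d,X=look('wrist','w7.png')
u=X[...,0]*np.cos(a)+X[...,1]*np.sin(a); v=-X[...,0]*np.sin(a)+X[...,1]*np.cos(a);h=X[...,2]
for n,z0,z1,v0,v1 in [('post',.132,.145,.05,.13),('handletop',.165,.18,-.05,.02)]:
    m=(d>0)&(abs(u-.619)<.025)&(v>v0)&(v<v1)&(h>z0)&(h<z1)
    if m.any(): print(n,m.sum(),np.percentile(u[m],[1,50,99]),np.percentile(v[m],[1,50,99]),np.median(h[m]))
```

```text
13.8167 [0.59866774 0.17749462 0.24702944] [ 0.6399634   0.76800833  0.0186904  -0.01614706] [ 0.58098806  0.186368   -0.69379359] 0.037240901886540625 0.05100801914349862
tcp uv 0.6202696603184125 0.07192320003323455
post 684 [0.60882335 0.61937823 0.62993004] [0.06565424 0.07403503 0.08099   ] 0.13734039261838354
handletop 1178 [0.60934689 0.62182649 0.63442406] [-0.02052467 -0.00873638 -0.00264008] 0.17334068014250625
```

>>> {"fn": "apply_moves", "kwargs": {
  "targets": [
    {"tx": 0.007, "ty": -0.035, "tz": 0, "roll": 0, "gripper": 0.6},
    {"tx": 0.0135, "ty": -0.07, "tz": 0, "roll": 0, "gripper": 0.6},
    {"tx": 0.0153, "ty": -0.0833, "tz": 0, "roll": 0, "gripper": 0.6},
    {"tx": 0.0153, "ty": -0.0833, "tz": 0, "roll": 0, "gripper": 0.6},
    {"tx": 0.0153, "ty": -0.0833, "tz": -0.01, "roll": 0, "gripper": 0.6},
    {"tx": 0.0153, "ty": -0.0833, "tz": -0.015, "roll": 0, "gripper": 0.6}
  ]
}}

```text
time: 14.37
ee_pos: [0.6121, 0.0955, 0.2288]
tcp_rot: [0.639, 0.768, 0.017, -0.018]
contact_force: [-1.6, 0.3, -0.0]
opening: 0.0515
```

Run:
```python
from h import *
a=np.radians(9.9)
arm.snapshot('scene')
s=arm.get_state();print(s['time'],s['ee_pos'],s['tcp_rot'],s['contact_force'],np.abs(s['joint_vel']).max(),s['opening'])
p=s['ee_pos'];print('tcp uv',p[0]*np.cos(a)+p[1]*np.sin(a),-p[0]*np.sin(a)+p[1]*np.cos(a))
im,d,X=look('wrist','w8.png')
u=X[...,0]*np.cos(a)+X[...,1]*np.sin(a); v=-X[...,0]*np.sin(a)+X[...,1]*np.cos(a);h=X[...,2]
for n,z0,z1,v0,v1 in [('post',.132,.145,.05,.13),('handletop',.17,.18,-.05,.02),('hfront',.14,.168,-.03,.01),('blade',.11,.13,-.03,.01)]:
    m=(d>0)&(abs(u-.619)<.02)&(v>v0)&(v<v1)&(h>z0)&(h<z1)
    if m.any(): print(n,m.sum(),np.percentile(u[m],[1,50,99]),np.percentile(v[m],[1,50,99]),np.median(h[m]))
```

```text
14.4167 [0.61133153 0.09583131 0.22782643] [ 0.63908612  0.76872763  0.01636243 -0.01894825] [-0.31766556  0.44472942 -0.67354587] 0.03400637341395254 0.05129736877550899
tcp uv 0.6187045797423973 -0.010701361999162218
post 1018 [0.60874251 0.61939437 0.63006417] [0.06493235 0.07274547 0.08076492] 0.137359958625562
handletop 1473 [0.6092301  0.62176806 0.63432316] [-0.02071339 -0.01143534 -0.00345929] 0.1735540101979313
hfront 606 [0.60918084 0.62176245 0.63415759] [-0.00512588 -0.00361886 -0.00289332] 0.15519679594935368
blade 77 [0.61197031 0.62123853 0.6311802 ] [-0.0095768  -0.00912102 -0.00876696] 0.11314472809537451
```

View pics/w8.png

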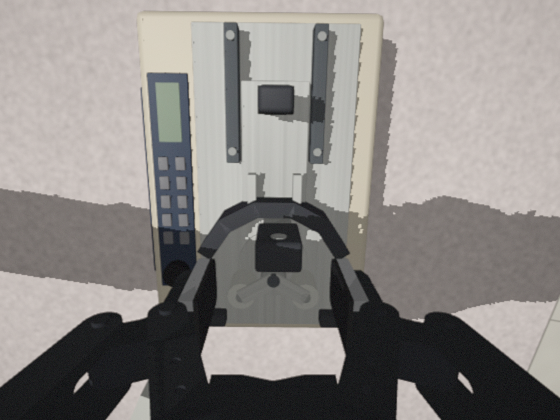

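Handle stands upright at (279,247) between the open fingers. It needs only a 3 mm shift in x before I descend.

>>> {"fn": "apply_moves", "kwargs": {
  "targets": [
    {"tx": 0.0032, "ty": -0.001, "tz": 0, "roll": 0, "gripper": 0.6},
    {"tx": 0.0032, "ty": -0.001, "tz": -0.01, "roll": 0, "gripper": 0.6},
    {"tx": 0.0032, "ty": -0.001, "tz": -0.025, "roll": 0, "gripper": 0.6},
    {"tx": 0.0032, "ty": -0.001, "tz": -0.04, "roll": 0, "gripper": 0.6},
    {"tx": 0.0032, "ty": -0.001, "tz": -0.055, "roll": 0, "gripper": 0.6},
    {"tx": 0.0032, "ty": -0.001, "tz": -0.062, "roll": 0, "gripper": 0.6},
    {"tx": 0.0032, "ty": -0.001, "tz": -0.062, "roll": 0, "gripper": 0.6},
    {"tx": 0.0032, "ty": -0.001, "tz": -0.062, "roll": 0, "gripper": 0.6}
  ]
}}

```text
time: 15.13
ee_pos: [0.6147, 0.0952, 0.1663]
tcp_rot: [0.639, 0.769, 0.016, -0.019]
contact_force: [0.7, -1.3, 0.6]
opening: 0.0511
```

```bash
python3 g.py wrist
```

```text
15.1333 [0.6146958  0.09522155 0.16627418] [ 0.63878704  0.76897799  0.01630159 -0.01892654] [ 0.68933159 -1.27180093  0.60716706] 0.05108880717545919
uv 0.6219139190541931 -0.011880455123974579 fuv 0.46040739132196734 -1.371379113221421
wrist 0.11 251 [0.6127 0.6217 0.6307] [-0.0095 -0.0091 -0.0088]
wrist 0.12 58 [0.613  0.6209 0.6306] [-0.0094 -0.0091 -0.0088]
wrist 0.13 163 [0.6102 0.6212 0.6313] [-0.004  -0.0037 -0.0033]
wrist 0.14 449 [0.6103 0.6204 0.6308] [-0.0041 -0.0037 -0.0032]
wrist 0.15 547 [0.6102 0.6204 0.6309] [-0.0042 -0.0037 -0.0032]
wrist 0.16 699 [0.6104 0.6209 0.6308] [-0.0042 -0.0035 -0.0029]
wrist 0.17 2834 [0.6103 0.6206 0.6309] [-0.0195 -0.011  -0.0037]
```

>>> {"fn": "apply_moves", "kwargs": {
  "targets": [
    {"tx": 0, "ty": 0, "tz": 0, "roll": 0, "gripper": 0.35},
    {"tx": 0, "ty": 0, "tz": 0, "roll": 0, "gripper": 0.2},
    {"tx": 0, "ty": 0, "tz": 0, "roll": 0, "gripper": 0.15},
    {"tx": 0, "ty": 0, "tz": 0, "roll": 0, "gripper": 0.15},
    {"tx": 0, "ty": 0, "tz": 0, "roll": 0, "gripper": 0.15},
    {"tx": 0, "ty": 0, "tz": 0, "roll": 0, "gripper": 0.15}
  ],
  "newtons": 40
}}

```text
time: 15.68
ee_pos: [0.6153, 0.0953, 0.168]
tcp_rot: [0.639, 0.769, 0.017, -0.018]
contact_force: [-1.4, -0.1, 7.0]
opening: 0.0255
```

```bash
python3 g.py
```

```text
15.6833 [0.61532724 0.09527015 0.16802471] [ 0.63889574  0.76888538  0.01716656 -0.01824341] [-1.40997514 -0.07185827  6.95362039] 0.025452927832101475
uv 0.6225443138843715 -0.011941140744149245 fuv -1.4013341883259731 0.1716275009401909
```

>>> {"fn": "apply_moves", "kwargs": {
  "targets": [
    {"tx": 0, "ty": 0, "tz": 0.002, "roll": 0, "gripper": 0.15},
    {"tx": 0, "ty": 0, "tz": 0.004, "roll": 0, "gripper": 0.15},
    {"tx": 0, "ty": 0, "tz": 0.006, "roll": 0, "gripper": 0.15},
    {"tx": 0, "ty": 0, "tz": 0.008, "roll": 0, "gripper": 0.15},
    {"tx": 0, "ty": 0, "tz": 0.0095, "roll": 0, "gripper": 0.15},
    {"tx": 0, "ty": 0, "tz": 0.011, "roll": 0, "gripper": 0.15}
  ]
}}

```text
time: 16.18
ee_pos: [0.615, 0.0952, 0.1788]
tcp_rot: [0.639, 0.769, 0.017, -0.019]
contact_force: [0.3, -0.3, -6.3]
opening: 0.0257
```

```bash
python3 g.py
```

```text
16.1833 [0.6150068  0.09522169 0.1788222 ] [ 0.63889744  0.76888444  0.01683796 -0.01852714] [ 0.31610658 -0.25598865 -6.32129661] 0.025739100487697352
uv 0.6222203081220337 -0.01193379480234788 fuv 0.2673876376980596 -0.30652472924870633
```

>>> {"fn": "apply_moves", "kwargs": {
  "targets": [
    {"tx": 0, "ty": 0, "tz": 0.003, "roll": 0, "gripper": 0.15},
    {"tx": 0, "ty": 0, "tz": 0.005, "roll": 0, "gripper": 0.15},
    {"tx": 0, "ty": 0, "tz": 0.007, "roll": 0, "gripper": 0.15},
    {"tx": 0, "ty": 0, "tz": 0.009, "roll": 0, "gripper": 0.15}
  ]
}}

```text
time: 16.52
ee_pos: [0.615, 0.0952, 0.1881]
tcp_rot: [0.639, 0.769, 0.017, -0.018]
contact_force: [0.8, 0.5, -5.3]
opening: 0.0257
```

```bash
python3 g.py
```

```text
16.5167 [0.61501185 0.09521828 0.18810769] [ 0.63888289  0.7688966   0.0168692  -0.01849625] [ 0.77921423  0.48453635 -5.28645056] 0.025736680623594084
uv 0.6222247001724462 -0.01193801320046596 fuv 0.8509171067308149 0.3433516726446211
```

Net of the gauge's weight the drag is 4.5–5.5 N with almost no side force, which is what the task asks for. Drawing it out fully.

>>> {"fn": "apply_moves", "kwargs": {
  "targets": [
    {"tx": 0, "ty": 0, "tz": 0.003, "roll": 0, "gripper": 0.15},
    {"tx": 0, "ty": 0, "tz": 0.006, "roll": 0, "gripper": 0.15},
    {"tx": 0, "ty": 0, "tz": 0.01, "roll": 0, "gripper": 0.15},
    {"tx": 0, "ty": 0, "tz": 0.015, "roll": 0, "gripper": 0.15},
    {"tx": 0, "ty": 0, "tz": 0.02, "roll": 0, "gripper": 0.15},
    {"tx": 0, "ty": 0, "tz": 0.026, "roll": 0, "gripper": 0.15},
    {"tx": 0, "ty": 0, "tz": 0.035, "roll": 0, "gripper": 0.15},
    {"tx": 0, "ty": 0, "tz": 0.05, "roll": 0, "gripper": 0.15}
  ]
}}

```text
time: 17.18
ee_pos: [0.6145, 0.0951, 0.2383]
tcp_rot: [0.639, 0.769, 0.016, -0.019]
contact_force: [-0.1, -0.6, -1.2]
opening: 0.0253
```

>>> {"fn": "apply_moves", "kwargs": {
  "targets": [
    {"tx": 0, "ty": -0.005, "tz": 0.025, "roll": 0, "gripper": 0.15},
    {"tx": 0.003, "ty": -0.03, "tz": 0.025, "roll": 0, "gripper": 0.15},
    {"tx": 0.008, "ty": -0.06, "tz": 0.025, "roll": 0, "gripper": 0.15},
    {"tx": 0.01, "ty": -0.075, "tz": 0.025, "roll": 0, "gripper": 0.15},
    {"tx": 0.01, "ty": -0.075, "tz": 0.025, "roll": 0, "gripper": 0.15},
    {"tx": 0.01, "ty": -0.075, "tz": 0.025, "roll": 0, "gripper": 0.15},
    {"tx": 0.01, "ty": -0.075, "tz": 0.025, "roll": 0, "gripper": 0.15}
  ]
}}

```text
time: 17.77
ee_pos: [0.6243, 0.0216, 0.2634]
tcp_rot: [0.639, 0.769, 0.017, -0.02]
contact_force: [-0.2, 0.8, -1.0]
opening: 0.0254
```

Run:
```python
from h import *
a=np.radians(9.9)
s=arm.get_state();print(s['time'],s['ee_pos'],s['tcp_rot'],s['contact_force'],np.abs(s['joint_vel']).max())
im,d,X=look('wrist','w9.png')
u=X[...,0]*np.cos(a)+X[...,1]*np.sin(a); v=-X[...,0]*np.sin(a)+X[...,1]*np.cos(a);h=X[...,2]
for c in range(262,290,4):
    k=[(round(v[i,c]*1e3,1),round(h[i,c],3)) for i in range(60,200) if -.03<v[i,c]<.01]
    print(c,round(np.median(u[60:200,c]),3),[x for x in k if x[1]<.1][:1],[x for x in k if x[1]<.1][-1:],[x for x in k if x[1]>.1 and x[0]>-13][-1:],[x for x in k if x[1]>.1 and x[0]<-13][:1])
m=(d>0)&(h>.15)&(h<.215)&(abs(u-.622)<.03)
p=np.c_[u[m],v[m],h[m]]
for z in np.arange(.13,.25,.015):
    q=(d>0)&(h>z)&(h<z+.015)&(abs(u-.622)<.013)
    if q.sum()>5: print(round(z,3),q.sum(),np.median(u[q]),np.median(v[q]),h[q].min())
```

```text
17.7667 [0.6242666  0.02155922 0.26337249] [ 0.63854829  0.76914876  0.01673332 -0.01965376] [-0.22195366  0.75625506 -1.01387843] 0.01698918928607801
262 0.609 [(np.float64(9.3), np.float64(0.085))] [(np.float64(-22.4), np.float64(0.069))] [(np.float64(-8.9), np.float64(0.105))] [(np.float64(-22.6), np.float64(0.103))]
266 0.613 [(np.float64(9.3), np.float64(0.085))] [(np.float64(-18.0), np.float64(0.07))] [(np.float64(-8.8), np.float64(0.104))] [(np.float64(-17.7), np.float64(0.384))]
270 0.616 [(np.float64(9.4), np.float64(0.085))] [(np.float64(-15.3), np.float64(0.069))] [(np.float64(-8.8), np.float64(0.105))] [(np.float64(-16.4), np.float64(0.104))]
274 0.619 [(np.float64(9.5), np.float64(0.085))] [(np.float64(-14.5), np.float64(0.069))] [(np.float64(-8.7), np.float64(0.104))] [(np.float64(-15.6), np.float64(0.104))]
278 0.622 [(np.float64(9.4), np.float64(0.086))] [(np.float64(-15.3), np.float64(0.071))] [(np.float64(-8.7), np.float64(0.104))] [(np.float64(-16.3), np.float64(0.104))]
282 0.626 [(np.float64(9.5), np.float64(0.086))] [(np.float64(-17.0), np.float64(0.07))] [(np.float64(-8.7), np.float64(0.106))] [(np.float64(-17.8), np.float64(0.104))]
286 0.629 [(np.float64(9.5), np.float64(0.085))] [(np.float64(-20.4), np.float64(0.069))] [(np.float64(-8.6), np.float64(0.103))] [(np.float64(-20.8), np.float64(0.104))]
0.16 87 0.6183517697117098 -0.08316374855302452 0.16852796860501362
0.175 231 0.6183574576729383 -0.08315973337092145 0.17515121922397048
0.19 287 0.6189599568956632 -0.08320741280858565 0.19002629677883875
0.205 280 0.6184115916609314 -0.08323073694382324 0.20506145957563987
0.22 152 0.6190867080405993 -0.07785339082036236 0.22971418918604986
0.235 766 0.6215090342295513 -0.07781237550038131 0.23501543788672175
```

View pics/w9.png

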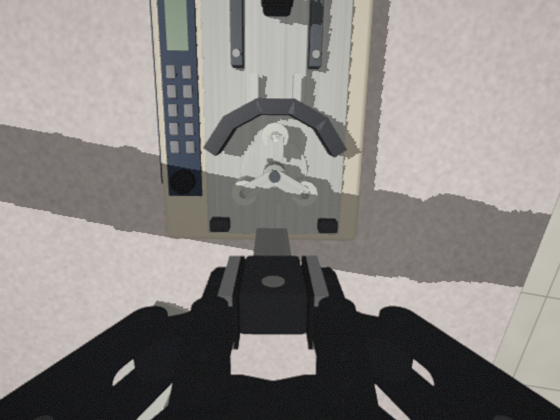

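Gap reads about 6.3 mm (shoe face -8.8, roller -15.3), in line with the drag, and the gauge hangs upright in the jaws. Now back to its slot.

>>> {"fn": "apply_moves", "kwargs": {
  "targets": [
    {"tx": -0.113, "ty": -0.283, "tz": 0.0, "roll": -24.2, "gripper": 0.15},
    {"tx": -0.113, "ty": -0.283, "tz": 0.0, "roll": -24.2, "gripper": 0.15},
    {"tx": -0.113, "ty": -0.283, "tz": 0.0, "roll": -24.2, "gripper": 0.15},
    {"tx": -0.113, "ty": -0.283, "tz": 0.0, "roll": -24.2, "gripper": 0.15},
    {"tx": -0.113, "ty": -0.283, "tz": 0.0, "roll": -24.2, "gripper": 0.15},
    {"tx": -0.113, "ty": -0.283, "tz": 0.0, "roll": -24.2, "gripper": 0.15},
    {"tx": -0.113, "ty": -0.283, "tz": 0.0, "roll": -24.2, "gripper": 0.15},
    {"tx": -0.113, "ty": -0.283, "tz": 0.0, "roll": -24.2, "gripper": 0.15}
  ]
}}

```text
time: 18.48
ee_pos: [0.5079, -0.2677, 0.2635]
tcp_rot: [0.788, 0.616, 0.018, -0.014]
contact_force: [-0.9, -1.4, -0.6]
opening: 0.0254
```

>>> {"fn": "apply_moves", "kwargs": {
  "targets": [
    {"tx": 0, "ty": 0, "tz": -0.03, "roll": 0, "gripper": 0.15},
    {"tx": 0, "ty": 0, "tz": -0.06, "roll": 0, "gripper": 0.15},
    {"tx": 0, "ty": 0, "tz": -0.085, "roll": 0, "gripper": 0.15},
    {"tx": 0, "ty": 0, "tz": -0.095, "roll": 0, "gripper": 0.15},
    {"tx": 0, "ty": 0, "tz": -0.095, "roll": 0, "gripper": 0.15},
    {"tx": 0, "ty": 0, "tz": -0.095, "roll": 0, "gripper": 0.15},
    {"tx": 0, "ty": 0, "tz": -0.095, "roll": 0, "gripper": 0.15}
  ]
}}

```text
time: 19.07
ee_pos: [0.5093, -0.2676, 0.1699]
tcp_rot: [0.787, 0.616, 0.019, -0.013]
contact_force: [-0.2, 0.1, -0.8]
opening: 0.0254
```

```bash
cat > st.py <<'E'
from h import *
b=np.radians(-13.8)
s=arm.get_state();print(s['time'],s['ee_pos'],s['tcp_rot'],s['contact_force'],np.abs(s['joint_vel']).max())
q=s['tcp_rot'];print('yaw',np.degrees(2*np.arctan2(q[1],q[0]))-90)
im,d,X=look('wrist',f"s{s['time']:.2f}.png")
u=X[...,0]*np.cos(b)+X[...,1]*np.sin(b); v=-X[...,0]*np.sin(b)+X[...,1]*np.cos(b);h=X[...,2]
P=lambda x,y:(round(x*np.cos(b)+y*np.sin(b),4),round(-x*np.sin(b)+y*np.cos(b),4))
print('slot expected uv',P(.511,-.262),'tcp uv',P(*s['ee_pos'][:2]))
m=(d>0)&(h>.033)&(h<.039)&(abs(u-.56)<.06)&(v>-.3)&(v<-.02)
print('stand u',np.percentile(u[m],[.5,50,99.5]),'v',np.percentile(v[m],[.5,99.5]))
m=(d>0)&(h>.1)&(h<.112)&(v>-.08)&(v<-.03)&(abs(u-.56)<.03)
if m.any(): print('thin top',np.percentile(u[m],[1,99]).mean(),np.percentile(v[m],[1,99]).mean(),m.sum())
t=P(*s['ee_pos'][:2])
for z in np.arange(s['ee_pos'][2]-.1,s['ee_pos'][2]+.01,.01):
    q=(d>0)&(h>z)&(h<z+.01)&(abs(u-t[0])<.014)&(abs(v-t[1])<.02)
    if q.sum()>5:
        k=np.polyfit(u[q],v[q],1)[0] if z<s['ee_pos'][2]-.03 else 0
        print(round(z-s['ee_pos'][2],3),q.sum(),np.percentile(u[q],[2,98]).mean().round(4),'front v',np.median(v[q]).round(4),'slope',round(k,3))
E
python3 st.py
```

```text
19.0667 [ 0.50927976 -0.26763409  0.16994405] [ 0.78723965  0.61621043  0.01907491 -0.01321297] [-0.21540252  0.13028822 -0.82307032] 0.011448323185782126
yaw -13.896000986752924
slot expected uv (np.float64(0.5587), np.float64(-0.1325)) tcp uv (np.float64(0.5584), np.float64(-0.1384))
stand u [0.52893719 0.55838466 0.58851128] v [-0.26092341 -0.02044984]
thin top 0.5587640756346935 -0.052674816007854564 1113
-0.1 70 0.5574 front v -0.1359 slope -0.012
-0.09 153 0.5575 front v -0.1359 slope -0.013
-0.08 178 0.5575 front v -0.1359 slope -0.013
-0.07 207 0.5576 front v -0.1358 slope -0.008
-0.06 238 0.5576 front v -0.1358 slope -0.007
-0.05 92 0.5578 front v -0.1358 slope -0.014
-0.04 108 0.5579 front v -0.1303 slope -0.013
-0.03 487 0.5582 front v -0.1303 slope -0.012
-0.02 673 0.5583 front v -0.1302 slope 0
-0.01 822 0.5585 front v -0.13 slope 0
-0.0 3472 0.5582 front v -0.1366 slope 0
0.01 523 0.5584 front v -0.1372 slope 0
```

>>> {"fn": "apply_moves", "kwargs": {
  "targets": [
    {"tx": 0.0025, "ty": 0.0065, "tz": -0.01, "roll": 0.6, "gripper": 0.15},
    {"tx": 0.0025, "ty": 0.0065, "tz": -0.022, "roll": 0.6, "gripper": 0.15},
    {"tx": 0.0025, "ty": 0.0065, "tz": -0.026, "roll": 0.6, "gripper": 0.15},
    {"tx": 0.0025, "ty": 0.0065, "tz": -0.026, "roll": 0.6, "gripper": 0.15},
    {"tx": 0.0025, "ty": 0.0065, "tz": -0.026, "roll": 0.6, "gripper": 0.15}
  ]
}}

```text
time: 19.53
ee_pos: [0.5119, -0.2613, 0.1443]
tcp_rot: [0.784, 0.62, 0.019, -0.013]
contact_force: [0.7, -0.3, -0.9]
opening: 0.0255
```

```bash
python3 st.py
```

```text
19.5333 [ 0.51189455 -0.26125999  0.14428152] [ 0.78401878  0.62030741  0.01906984 -0.01302361] [ 0.67621521 -0.2520359  -0.88267213] 0.009564542015075539
yaw -13.29865111475344
slot expected uv (np.float64(0.5587), np.float64(-0.1325)) tcp uv (np.float64(0.5594), np.float64(-0.1316))
stand u [0.5290053  0.55884727 0.5886497 ] v [-0.15376918 -0.02049493]
thin top 0.55883288169741 -0.05260059664248212 1439
-0.1 66 0.5585 front v -0.1291 slope 0.001
-0.09 160 0.5585 front v -0.1291 slope 0.003
-0.08 170 0.5585 front v -0.1291 slope 0.0
-0.07 216 0.5586 front v -0.1291 slope -0.001
-0.06 240 0.5587 front v -0.129 slope -0.003
-0.05 87 0.5589 front v -0.1289 slope 0.004
-0.04 107 0.559 front v -0.1235 slope -0.004
-0.03 490 0.5591 front v -0.1234 slope 0
-0.02 690 0.5594 front v -0.1234 slope 0
-0.01 808 0.5593 front v -0.1232 slope 0
0.0 3483 0.5592 front v -0.1298 slope 0
0.01 520 0.5594 front v -0.1298 slope 0
```

>>> {"fn": "apply_moves", "kwargs": {
  "targets": [
    {"tx": 0, "ty": 0, "tz": -0.005, "roll": 0, "gripper": 0.15},
    {"tx": 0, "ty": 0, "tz": -0.01, "roll": 0, "gripper": 0.15},
    {"tx": 0, "ty": 0, "tz": -0.014, "roll": 0, "gripper": 0.15},
    {"tx": 0, "ty": 0, "tz": -0.018, "roll": 0, "gripper": 0.15},
    {"tx": 0, "ty": 0, "tz": -0.022, "roll": 0, "gripper": 0.15}
  ]
}}

```text
time: 20.0
ee_pos: [0.512, -0.2614, 0.122]
tcp_rot: [0.784, 0.62, 0.019, -0.013]
contact_force: [0.6, 0.7, -1.6]
opening: 0.0252
```

In the slot with no resistance. Going down to the floor of it.

>>> {"fn": "apply_moves", "kwargs": {
  "targets": [
    {"tx": 0, "ty": 0, "tz": -0.005, "roll": 0, "gripper": 0.15},
    {"tx": 0, "ty": 0, "tz": -0.01, "roll": 0, "gripper": 0.15},
    {"tx": 0, "ty": 0, "tz": -0.014, "roll": 0, "gripper": 0.15},
    {"tx": 0, "ty": 0, "tz": -0.017, "roll": 0, "gripper": 0.15},
    {"tx": 0, "ty": 0, "tz": -0.018, "roll": 0, "gripper": 0.15},
    {"tx": 0, "ty": 0, "tz": -0.018, "roll": 0, "gripper": 0.15}
  ]
}}

```text
time: 20.5
ee_pos: [0.5118, -0.2614, 0.1041]
tcp_rot: [0.784, 0.62, 0.019, -0.013]
contact_force: [-0.9, 1.4, 1.6]
opening: 0.0253
```

>>> {"fn": "apply_moves", "kwargs": {
  "targets": [
    {"tx": 0, "ty": 0, "tz": -0.001, "roll": 0, "gripper": 0.15},
    {"tx": 0, "ty": 0, "tz": -0.002, "roll": 0, "gripper": 0.15},
    {"tx": 0, "ty": 0, "tz": -0.002, "roll": 0, "gripper": 0.15}
  ]
}}

```text
time: 20.75
ee_pos: [0.5118, -0.2615, 0.1039]
tcp_rot: [0.784, 0.62, 0.019, -0.013]
contact_force: [-2.9, 1.8, 14.7]
opening: 0.0256
```

On the slot floor. Ease off, open, lift away.

>>> {"fn": "apply_moves", "kwargs": {
  "targets": [
    {"tx": 0, "ty": 0, "tz": 0, "roll": 0, "gripper": 0.15},
    {"tx": 0, "ty": 0, "tz": 0, "roll": 0, "gripper": 0.36},
    {"tx": 0, "ty": 0, "tz": 0, "roll": 0, "gripper": 0.5},
    {"tx": 0, "ty": 0, "tz": 0, "roll": 0, "gripper": 0.6},
    {"tx": 0, "ty": 0, "tz": 0, "roll": 0, "gripper": 0.6},
    {"tx": 0, "ty": 0, "tz": 0, "roll": 0, "gripper": 0.6}
  ]
}}

```text
time: 21.25
ee_pos: [0.5118, -0.2615, 0.1037]
tcp_rot: [0.784, 0.62, 0.019, -0.013]
contact_force: [0.4, 0.4, -0.2]
opening: 0.0509
```

>>> {"fn": "apply_moves", "kwargs": {
  "targets": [
    {"tx": 0, "ty": 0, "tz": 0.01, "roll": 0, "gripper": 0.6},
    {"tx": 0, "ty": 0, "tz": 0.03, "roll": 0, "gripper": 0.6},
    {"tx": 0, "ty": 0, "tz": 0.06, "roll": 0, "gripper": 0.6},
    {"tx": 0, "ty": 0, "tz": 0.1, "roll": 0, "gripper": 0.6},
    {"tx": 0, "ty": 0, "tz": 0.13, "roll": 0, "gripper": 0.6},
    {"tx": 0, "ty": 0, "tz": 0.13, "roll": 0, "gripper": 0.6},
    {"tx": 0, "ty": 0, "tz": 0.13, "roll": 0, "gripper": 0.6}
  ]
}}

```text
time: 21.83
ee_pos: [0.5128, -0.2621, 0.2362]
tcp_rot: [0.784, 0.62, 0.02, -0.011]
contact_force: [-0.3, -0.0, -0.4]
opening: 0.0513
```

```bash
python3 m.py; python3 -c "
from h import *
im,d,X=look('side','end.png')
for l in ['reagent_bottle','beaker','tip_box']:
    o=arm.outline_of('side',l)[0];print(l,o['extent'])
print(arm.get_state()['contact_force'])
im,_=arm.snapshot('wrist');cv2.imwrite('pics/endw.png',im)"
```

```text
21.8333 [ 0.51282179 -0.26206717  0.2362126 ] [ 0.78415898  0.62013517  0.02024849 -0.01081929] [-0.32872966 -0.03647431 -0.4335558 ]
stand 8897 ((520.5280151367188, -223.1172637939453), (150.2902069091797, 60.20408630371094), 76.22691345214844) [ 0.52266477 -0.21408448  0.03567445]
thick 853 ((511.3698425292969, -261.49224853515625), (18.778860092163086, 24.907772064208984), 76.60237121582031) [ 0.51162875 -0.26038437  0.10898383]
thin 558 ((530.306396484375, -184.19422912597656), (10.983200073242188, 25.14462661743164), 76.2592544555664) [ 0.53019614 -0.18450193  0.10920892]
reagent_bottle [227.1, 153.7, 261.5, 183.9]
beaker [278.9, 336.8, 315.4, 397.2]
tip_box [228.4, 155.4, 262.7, 181.3]
[-0.50492769 -0.02677466 -0.51314706]
```

View pics/endw.png

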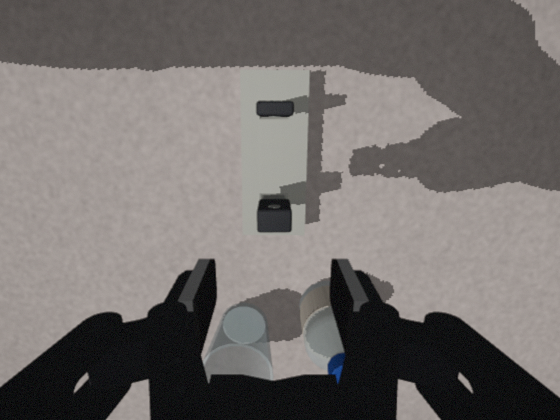

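```bash
python3 -c "
from plant import arm
print(arm.hand_in())"
```

```text
the job is handed in; nothing more can be done
None
```

The shoe is set by the thicker gauge and the gauge is back in its own slot; I handed the job in at about 22 s of the 64 s allowed. No verdict was reported.

- **Setting the shoe:** I stood the gauge in the throat, released it and slid the shoe up by its post until it nipped the gauge. The last push on the post read about 12.9 N, well under the 20 N limit on the gauge.
- **Drag:** Drawing the gauge up slowly read 5.3–6.3 N. Less the gauge's weight that is about 4.5–5.5 N, with under 0.4 N of side force along pump y. No second try was needed.
- **Gap:** The camera put it at about 6.3 mm, give or take 0.7 mm. The drag implies about 6.1 mm. Both are inside 4.6–6.8 mm, but the camera's error band alone reaches past the upper limit.
- **Gauge:** It is upright, and its handle measures within 1 mm of where it started. When I set it down, it pressed on the slot floor with about 15 N for a moment.
- **Other things:** The thin gauge measured within 1 mm of its start, and the gripper was clear of everything at hand-in. In the last side picture the beaker and tip box were where they began.
- **One check failed:** The network put the reagent bottle's label on the tip box in that picture. I only have the last wrist picture for the bottle: it still stands beside the beaker, but I did not measure its position, and the arm never went near it.

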